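# Make up the bracket bolt kit in its carrier

### The job

Make up the bracket bolt kit in the steel carrier tray: lay the long and the short thick bolt each in the pair of V-saddles made for its length, thread tip towards the end stop and head hanging outside the other saddle, lay the large nut flat in the ring, and the square-tube spacer flat between the four corner lugs. The thinner bolt and the small bright nut belong to another job: leave them where they lie.

Things in the scene. Friction and masses are not known exactly. Their poses are not given: they have to be found in the camera images.
- long_bolt_mid (a point): Long thick hex bolt, rusty steel, lying: 88 mm overall, head 35 mm across the corners and 13 mm thick, round shank 20 mm thick and 75 mm long; 0.26 kg. The point is the middle of the shank, on its axis, 12.5 mm above the bench (the shank slopes by about 4 degrees, thread end on the bench). y: along the bolt to the head; z: up at the start.
- short_bolt_mid (a point): Short thick hex bolt, rusty steel, lying: like the long one (same head, same 20 mm shank) but 74 mm overall, with a shank 60 mm long; 0.22 kg. The point is the middle of the shank, on its axis, 12.5 mm above the bench. y: along the bolt to the head; z: up at the start.
- large_nut_mid (a point): Large dark hex nut lying flat: 38 mm across flats, 44 mm across corners, 20 mm high; 0.09 kg. The point is its centre, 10 mm up. The flats that face each other 38 mm apart look along its x axis; its y axis points to a corner; z is up.
- tube_spacer_mid (a point): Square-tube spacer, a rusty steel tube off-cut lying: 75 mm long (its x axis), 32 mm wide (its y axis) and 32 mm high; 0.22 kg. The point is its centre, 16 mm up.
- thin_bolt_mid (a point): Look-alike that does not belong: a thinner and longer hex bolt, 101 mm overall, head 28 mm across the corners, shank 16 mm thick and 90 mm long. The point is the middle of its shank; y points towards the head. Stays where it lies.
- small_nut_mid (a point): Look-alike that does not belong: a small bright hex nut lying flat, 32 mm across flats, 36 mm across corners, 16 mm high. The point is its centre, 8 mm up. Stays where it lies.
- long_saddles_seat (a point): Fixed plate with two V-saddles (90-degree V's, 35 mm across, 6 mm strip) one behind the other along x, clear between x = -25.5 and 26.5 mm for fingers; end stop beyond the -x one, face at x = -43.5. The point: middle of the long bolt's shank at rest, on its axis, 31 mm over the bench; V tops about level with it, stop top 6 mm higher. x: to the head end (head's inner face at x = 37.5); z up.
- short_saddles_seat (a point): Fixed plate with two V-saddles (90-degree V's, 35 mm across, 6 mm strip) one behind the other along x, clear between x = -18.0 and 19.0 mm for fingers; end stop beyond the -x one, face at x = -36.0. The point: middle of the short bolt's shank at rest, on its axis, 31 mm over the bench; V tops about level with it, stop top 6 mm higher. x: to the head end (head's inner face at x = 30.0); z up.
- nut_ring_seat (a point): Fixed plate with a ring of pipe, 54 mm inside, 58 outside, 7 high, for the large nut, turned any way. The point: centre of the nut at rest, 17 mm over the bench, 10 mm over the plate. z up. All four nests are steel plates 102 x 60 mm, 62 mm apart across their length in any order, in a fixed low grey tray (258 x 110 mm, rim 13 mm high).
- tube_bed_seat (a point): Fixed plate with four corner lugs, 10 mm high, round a bed 86 mm long (x) by 43 mm wide (y), open for 58 mm in the middle of the long sides. The square-tube spacer lies on it along x, either way round. The point: centre of the spacer at rest, 23 mm over the bench, 16 mm over the plate. z up.

How it is judged:
By the outcome, as a careful person would: the job done as asked, in the order asked, and still so for the second after the job is handed in, with the robot touching nothing.
It also fails if it takes over 120 s, if anything falls off the work surface, if the arm or the gripper's body presses on something with over 40 N, if the wrist force passes 120 N, or if a joint passes its speed limit or range.

### The arm

A 6-joint arm with a two-finger parallel gripper is mounted at the origin on a cart in front of the work surface, level with it; the furniture and walls round the work are solid. World frame = base frame: x ahead of the robot, y to its left, z up, the work surface at z = 0. Lengths are in mm, angles in rad, forces in N, time in s.
With the tool pointing down it reaches from about 350 to 775 mm from the base axis. Payload 7.3 kg.
Tool frame: the origin (TCP) lies at the very end of the fingers, on their centre line; the grasp point (between the pads) lies 19 mm behind it; z points along the fingers, y is the line along which they close (so a half turn about z gives the same grasp; the last joint's range is limited). The gripper opens to 92 mm and grips with 3 to 60 N. Pads are 19 mm wide; open, the fingers measure 130 mm over their backs; the gripper's body (75 mm by 190 mm) begins 47 mm behind the grasp point.
Start: joints at [-1.332, 0.342, 1.524, -0, 1.275, -0.146], TCP at [197.095, -486.62, 226.741] pointing down, gripper open.
Joint ranges: [-2.53, 2.53], [-0.77, 2.02], [0.04, 2.7], [-1, 4.14], [0.28, 2.66], [-3.11, 3.11]. Speed limits (rad/s): [2.57, 2.57, 3.14, 3.14, 3.14, 3.14].

### API

Orientations are given as [roll, pitch, yaw] about the fixed x, y, z axes, in that order (R = Rz(yaw) Ry(pitch) Rx(roll)).
In Python, from plant import bot gives the robot as it stands.
- The arm moves only by the tool send_rows, never from a script. Its argument "rows" is a list of rows, each an object of numbers: "x", "y", "z": the shift along the tool's x, y, z in units of 0.2 m (1.0 is 0.2 m); "ax", "ay", "az": the turn, a rotation vector about the tool's x, y, z in units of 60 degrees (1.0 is 60 degrees); "jaw": the opening, from -1 (shut) to 1 (fully open), so that 0 is half open. In form: [{"x": .., "y": .., "z": .., "ax": .., "ay": .., "az": .., "jaw": ..}, ...]. A call has exactly 10 rows; each row is the pose to reach, as a shift and turn from the pose commanded when the call began, along the tool's axes at that moment; what a row does not reach only later rows make up. A row lasts 1/8 s, in which the tool goes at most 62.5 mm and 10.7 degrees, less where a joint would pass 70% of its speed; a pose out of reach is approached as far as the arm can. A call with a number of a shift or a turn outside -1 to 1 is refused whole. A call with a gripper value outside its range is refused whole. The fingers move at their own pace and stop on an object; the grip force is fixed at half the most. Time passes only in rows, so rows that repeat a pose let the fingers close, or fill a call up. It gives the time, the measured TCP pose, the force, the opening and the grip force at its end, in the units of the state.
- bot.get_obs(): the state, without advancing time (a new reading comes with each control period).
- bot.capture(name): name is "scene" or "top" or "wrist"; returns (picture, depth): 480x640x3 uint8, red, green, blue; 480x640 float32, mm along the optical axis (not along the pixel's ray), 0 where there is no reading.
- bot.camera_model(name): a dict with "vertical_fov" (degrees; the focal length in pixels is half the picture's height over the tangent of half this angle, whatever the lens; pixels are square), "cx", "cy" (the principal point, pixels), "k1" (the pictures are not rectified: a ray, as slopes to the right and down, at radius r is drawn at 1 + k1 r^2 times it, then the intrinsics apply), "R" (3x3) and "t" (3): a world point X has camera coordinates R X + t; the wrist camera has in their place "T_tool_cam" (4x4, takes a point from camera to tool coordinates, whose origin is the TCP and whose axes are the flange's). Camera axes: x right, y down, z forward; pixel columns grow to the right and rows downward; lengths in mm; the calibration is good to about 2 mm. A picture is of the moment at which its call begins: read the wrist's pose just before it. camera_model takes no time and is no camera call.
- bot.close_job(): hands the job in; it is judged then, once.
The state is a dict: "time": time; "joint_positions": joint angles; "dq": joint speeds; "tau": joint torques, N m; "tool_pos": TCP position; "tcp_rot": TCP orientation; "contact_force": force on the tool from outside, world axes, zero at the start; "moment": the same for the moment, N m; "grip_width": finger opening in mm; "finger_force": force on a finger pad.
Only numpy, scipy, OpenCV 4.12 (cv2) and the standard library are available. Lean on these libraries where they do the work, as an engineer would, in place of code of your own. Each camera call takes 0.05 s, during which the arm holds its last target. There are 200 camera calls.

## Working session

There is one attempt and no reset: what is moved stays moved. The work goes in short steps, Python scripts to look and compute and a tool call to move; the robot and the scene stay as the last step left them, time stands still between calls to the robot, and variables do not carry over. Pictures are saved under pics/ and viewed, at most 14 in all, crops included, and the job is handed in when it is done.

Besides the shell and the picture viewer there is one more tool, called after ">>>" as name([rows], argument=value, ...), one row to a line, values as JSON. send_rows: Moves the arm, as the interface text tells. Its arguments: {"type":"object","properties":{"rows":{"type":"array","items":{"type":"object","properties":{"x":{"type":"number","minimum":-1,"maximum":1},"y":{"type":"number","minimum":-1,"maximum":1},"z":{"type":"number","minimum":-1,"maximum":1},"ax":{"type":"number","minimum":-1,"maximum":1},"ay":{"type":"number","minimum":-1,"maximum":1},"az":{"type":"number","minimum":-1,"maximum":1},"jaw":{"type":"number"}}}}},"required":["rows"]}

```bash
ls; mkdir -p pics; python3 - <<'E'
from plant import bot
import cv2
s=bot.get_obs()
for k in s: print(k,s[k])
for n in ("scene","top","wrist"): 
    print(n,bot.camera_model(n))
for n in ("scene","top"):
    p,d=bot.capture(n); cv2.imwrite(f"pics/{n}0.png",p[:,:,::-1]); import numpy as np; np.save(f"{n}0d.npy",d); print((d>0).mean())
E
```

```text
pics
time 0.0
joint_positions [-1.33202497e+00  3.42712643e-01  1.52500582e+00  3.50593897e-06
  1.27539419e+00 -1.45999145e-01]
dq [-1.29483244e-03  9.96053720e-05  1.59703529e-03  2.57016412e-04
  7.34398751e-04 -4.09904833e-04]
tau [-3.71881947e-05 -4.31253612e+01 -2.44214541e+01  7.16950418e-02
  5.60183125e-02 -1.01055016e-04]
tool_pos [ 196.98310994 -486.21187585  226.05410081]
tcp_rot [-3.14008931e+00 -2.24448202e-04  3.84769308e-01]
contact_force [-0.16424898 -1.03160925  0.70765827]
moment [ 0.01840672 -0.019062    0.03504526]
finger_force 0.0
grip_width 91.619950245402
scene {'vertical_fov': 49.88395357643246, 'cx': 322.15304893724414, 'cy': 240.77128602078062, 'k1': -0.061269979009501034, 'R': array([[-0.88970759, -0.45652524, -0.00226026],
       [-0.26167678,  0.51401803, -0.81689089],
       [ 0.37409312, -0.72620257, -0.5767878 ]]), 't': array([ 375.90143522,  189.6074142 , 1085.19992674])}
top {'vertical_fov': 46.715991381269774, 'cx': 325.65715162621285, 'cy': 240.31278078515695, 'k1': -0.16973075114792568, 'R': array([[ 0.02645459, -0.99963257, -0.00590654],
       [-0.99119469, -0.0254635 , -0.12994112],
       [ 0.12974297,  0.00929207, -0.99150412]]), 't': array([  -8.2148296 ,  430.44430587, 1692.88646986])}
wrist {'vertical_fov': 68.9832448756821, 'cx': 323.3319768959268, 'cy': 243.6906957718434, 'k1': -0.02915689460451411, 'T_tool_cam': array([[ 1.26080763e-04, -9.55865364e-01, -2.93805020e-01,
         7.97946480e+01],
       [ 9.99999832e-01, -4.56896471e-05,  5.77777374e-04,
        -6.24463995e-02],
       [-5.65701228e-04, -2.93805044e-01,  9.55865198e-01,
        -1.58002362e+02],
       [ 0.00000000e+00,  0.00000000e+00,  0.00000000e+00,
         1.00000000e+00]])}
0.9960807291666667
0.9959537760416667
```

View pics/top0.png

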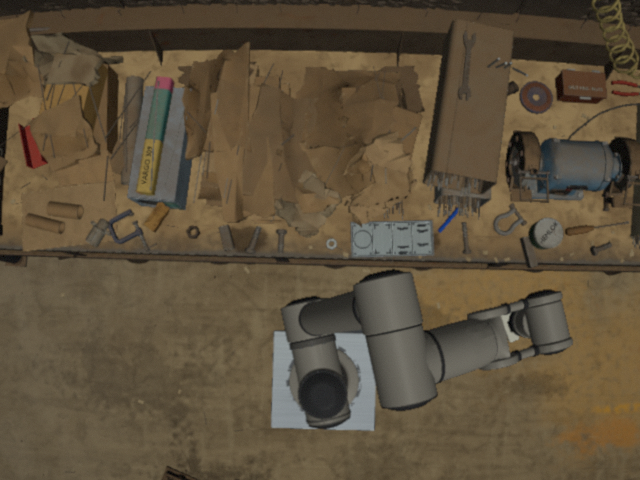

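View pics/scene0.png

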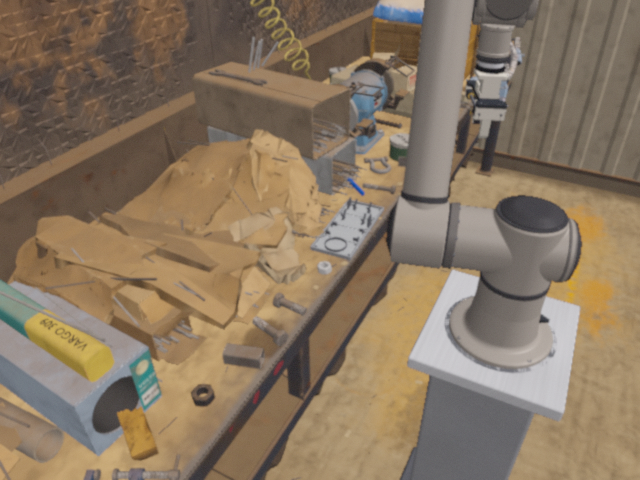

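The top view shows the tray at about (350-432, 221-257). A large dark nut is at (194,232), a small bright nut at (331,244), a tube and bolts around (215-285,240), and more bolts at (465,238) and (600,248). The scene view shows the tube at (243,355), bolts at (268,328) and (290,303), and the large nut at (203,394). I'll enlarge this and get coarse positions.

```bash
cat > h.py <<'E'
from plant import bot
import numpy as np, cv2
from scipy.spatial.transform import Rotation as Ro
def cam(n,obs=None):
    m=bot.camera_model(n); f=240/np.tan(np.radians(m["vertical_fov"]/2))
    K=np.array([[f,0,m["cx"]],[0,f,m["cy"]],[0,0,1]]); D=np.array([m["k1"],0,0,0,0.])
    if n=="wrist":
        R=Ro.from_euler("xyz",obs["tcp_rot"]).as_matrix(); T=m["T_tool_cam"]
        A=R@T[:3,:3]; c=R@T[:3,3]+obs["tool_pos"]
        return K,D,A.T,-A.T@c
    return K,D,np.array(m["R"]),np.array(m["t"])
def ray(C,px,z):
    K,D,R,t=C; u=cv2.undistortPoints(np.array(px,float).reshape(-1,1,2),K,D)[:,0]
    d=np.c_[u,np.ones(len(u))]@R; c=-R.T@t
    z=np.broadcast_to(z,len(u)); return c+d*((z-c[2])/d[:,2])[:,None]
def proj(C,P):
    K,D,R,t=C; return cv2.projectPoints(np.array(P,float).reshape(-1,3),cv2.Rodrigues(R)[0],t,K,D)[0][:,0]
E
python3 - <<'E'
from h import *
im=cv2.imread("pics/top0.png")
a=cv2.resize(im[205:270,170:435],None,fx=3,fy=3,interpolation=cv2.INTER_CUBIC)
b=cv2.resize(im[205:270,425:640],None,fx=3,fy=3,interpolation=cv2.INTER_CUBIC)
b=cv2.copyMakeBorder(b,0,0,0,a.shape[1]-b.shape[1],cv2.BORDER_CONSTANT)
c=cv2.resize(im[205:270,0:265],None,fx=3,fy=3,interpolation=cv2.INTER_CUBIC)[:,:a.shape[1]]
cv2.imwrite("pics/topcrop.png",np.vstack([a,b]))
C=cam("top")
print(ray(C,[(194,232),(240,240),(281,240),(331,244),(350,240),(432,240),(465,238),(600,248),(65,215)],10).round())
C=cam("scene")
print(ray(C,[(203,394),(243,355),(268,328),(290,303),(324,267),(380,188)],10).round())
E
```

```text
[[ 449.  421.   10.]
 [ 427.  273.   10.]
 [ 430.  143.   10.]
 [ 422.  -14.   10.]
 [ 436.  -73.   10.]
 [ 442. -331.   10.]
 [ 452. -437.   10.]
 [ 431. -892.   10.]
 [ 495.  864.   10.]]
[[ 451.  424.   10.]
 [ 439.  311.   10.]
 [ 435.  224.   10.]
 [ 433.  136.   10.]
 [ 424.  -14.   10.]
 [ 449. -436.   10.]]
```

View pics/topcrop.png

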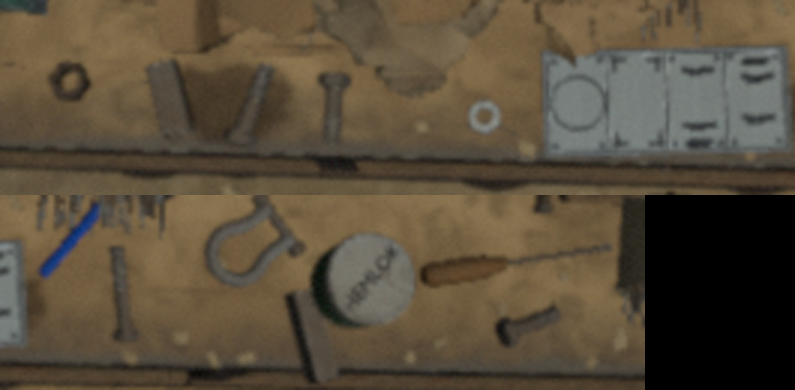

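>>> send_rows([
  {"x":0.15,"y":-0.08,"az":0.06,"jaw":1},
  {"x":0.35,"y":-0.17,"az":0.14,"jaw":1},
  {"x":0.55,"y":-0.27,"az":0.22,"jaw":1},
  {"x":0.75,"y":-0.37,"az":0.3,"jaw":1},
  {"x":0.93,"y":-0.47,"az":0.367,"jaw":1},
  {"x":0.93,"y":-0.47,"az":0.367,"jaw":1},
  {"x":0.93,"y":-0.47,"az":0.367,"jaw":1},
  {"x":0.93,"y":-0.47,"az":0.367,"jaw":1},
  {"x":0.93,"y":-0.47,"az":0.367,"jaw":1},
  {"x":0.93,"y":-0.47,"az":0.367,"jaw":1},
])

```text
schema error: expected keys x, y, z, ax, ay, az, jaw
```

>>> send_rows([
  {"x":0.15,"y":-0.15,"jaw":1},
  {"x":0.3,"y":-0.3,"jaw":1},
  {"x":0.45,"y":-0.45,"jaw":1},
  {"x":0.6,"y":-0.6,"jaw":1},
  {"x":0.68,"y":-0.65,"jaw":1},
  {"x":0.68,"y":-0.65,"jaw":1},
  {"x":0.68,"y":-0.65,"jaw":1},
  {"x":0.68,"y":-0.65,"jaw":1},
  {"x":0.68,"y":-0.65,"jaw":1},
  {"x":0.68,"y":-0.65,"jaw":1},
])

```text
schema error: expected keys x, y, z, ax, ay, az, jaw
```

```bash
python3 - <<'E'
from h import *
import pickle
o=bot.get_obs(); p,d=bot.capture("wrist"); print(o["tool_pos"],o["tcp_rot"],o["time"])
cv2.imwrite("pics/w_tray.png",p[:,:,::-1]); pickle.dump((o,p,d),open("w_tray.pkl","wb"))
E
```

```text
[ 197.00132543 -486.23534848  226.10698182] [-3.14020333e+00 -1.93789404e-04  3.84803380e-01] 0.1
```

View pics/w_tray.png

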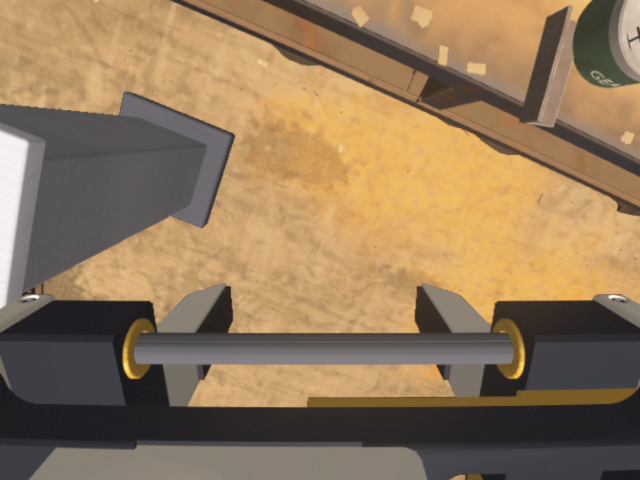

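>>> send_rows([
  {"x":0.15,"y":-0.08,"z":0,"ax":0,"ay":0,"az":0.06,"jaw":1},
  {"x":0.35,"y":-0.17,"z":0,"ax":0,"ay":0,"az":0.14,"jaw":1},
  {"x":0.55,"y":-0.27,"z":0,"ax":0,"ay":0,"az":0.22,"jaw":1},
  {"x":0.75,"y":-0.37,"z":0,"ax":0,"ay":0,"az":0.3,"jaw":1},
  {"x":0.93,"y":-0.47,"z":0,"ax":0,"ay":0,"az":0.367,"jaw":1},
  {"x":0.93,"y":-0.47,"z":0,"ax":0,"ay":0,"az":0.367,"jaw":1},
  {"x":0.93,"y":-0.47,"z":0,"ax":0,"ay":0,"az":0.367,"jaw":1},
  {"x":0.93,"y":-0.47,"z":0,"ax":0,"ay":0,"az":0.367,"jaw":1},
  {"x":0.93,"y":-0.47,"z":0,"ax":0,"ay":0,"az":0.367,"jaw":1},
  {"x":0.93,"y":-0.47,"z":0,"ax":0,"ay":0,"az":0.367,"jaw":1},
])

```text
time: 1.4
tool_pos: [333.8, -330.1, 226.7]
tcp_rot: [3.142, 0.0, -0.0]
contact_force: [-0.2, -0.0, -1.0]
grip_width: 92.1
finger_force: 0.0
```

>>> send_rows([
  {"x":0.07,"y":-0.15,"z":0,"ax":0,"ay":0,"az":0,"jaw":1},
  {"x":0.14,"y":-0.3,"z":0,"ax":0,"ay":0,"az":0,"jaw":1},
  {"x":0.2,"y":-0.45,"z":0,"ax":0,"ay":0,"az":0,"jaw":1},
  {"x":0.25,"y":-0.6,"z":0,"ax":0,"ay":0,"az":0,"jaw":1},
  {"x":0.28,"y":-0.65,"z":0,"ax":0,"ay":0,"az":0,"jaw":1},
  {"x":0.28,"y":-0.65,"z":0,"ax":0,"ay":0,"az":0,"jaw":1},
  {"x":0.28,"y":-0.65,"z":0,"ax":0,"ay":0,"az":0,"jaw":1},
  {"x":0.28,"y":-0.65,"z":0,"ax":0,"ay":0,"az":0,"jaw":1},
  {"x":0.28,"y":-0.65,"z":0,"ax":0,"ay":0,"az":0,"jaw":1},
  {"x":0.28,"y":-0.65,"z":0,"ax":0,"ay":0,"az":0,"jaw":1},
])

```text
time: 2.65
tool_pos: [390.0, -199.9, 226.7]
tcp_rot: [3.141, 0.0, -0.0]
contact_force: [0.4, 0.8, 0.1]
grip_width: 91.9
finger_force: 0.0
```

```bash
cat >> h.py <<'E'
import pickle
def snap(name):
    o=bot.get_obs(); p,d=bot.capture("wrist"); print(o["tool_pos"].round(1),o["tcp_rot"].round(3),round(o["time"],2))
    im=np.ascontiguousarray(p[:,:,::-1]); cv2.imwrite(f"pics/{name}.png",im); pickle.dump((o,im,d),open(name+".pkl","wb"))
    return o,im,d
def load(name): return pickle.load(open(name+".pkl","rb"))
E
python3 -c "from h import *; snap('w_tray1')"
```

```text
[ 390.  -199.9  226.7] [ 3.141  0.    -0.   ] 2.65
```

View pics/w_tray1.png

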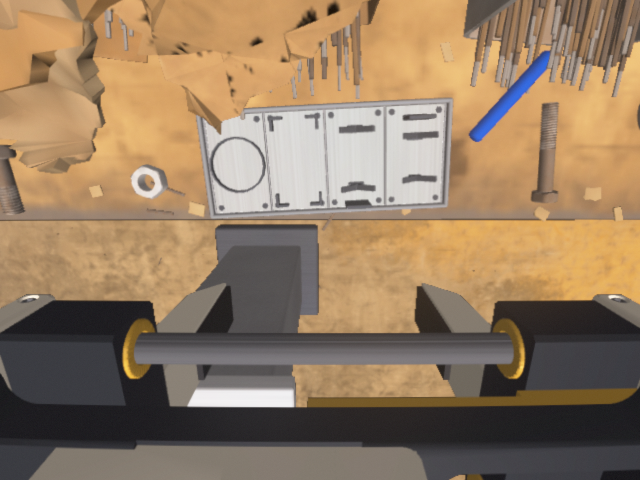

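The tray is fully visible. The ring is at (238,164), the tube bed at (296,160), the long saddles at (357,128)/(358,187) with the stop near (357,203), and the short saddles at (420,135)/(420,179) with the stop far at (420,117). The thin bolt is at (547,150) and the small nut at (149,181). Next I'll measure the nests from the depth image.

```bash
cat >> h.py <<'E'
def cloud(o,d):
    K,D,R,t=cam("wrist",o); v,u=np.mgrid[0:480,0:640]
    n=cv2.undistortPoints(np.c_[u.ravel(),v.ravel()].astype(float).reshape(-1,1,2),K,D)[:,0]
    P=np.c_[n,np.ones(len(n))]*d.ravel()[:,None]
    W=((P-t)@R).reshape(480,640,3); W[d<=0]=np.nan; return W
E
python3 - <<'E'
from h import *
o,im,d=load("w_tray1"); W=cloud(o,d); C=cam("wrist",o)
hsv=cv2.cvtColor(im,cv2.COLOR_BGR2HSV)
# tray
m=np.zeros((480,640),np.uint8); m[95:222,195:460]=(hsv[95:222,195:460,1]<45)*255
m=cv2.morphologyEx(m,cv2.MORPH_CLOSE,np.ones((5,5)))
c=max(cv2.findContours(m,0,2)[0],key=cv2.contourArea)[:,0]
for z in (0,13):
    P=ray(C,c,z)[:,:2].astype(np.float32); r=cv2.minAreaRect(P); print("tray",z,r)
Z=W[...,2]; print("bench z",np.nanmedian(Z[180:200,60:120]),"plate z",np.nanmedian(Z[150:170,285:310]))
# features
k=np.zeros((480,640),bool); k[100:218,205:450]=1
hi=k&(Z>18)
n,l,s,ce=cv2.connectedComponentsWithStats(hi.astype(np.uint8))
for i in range(1,n):
    if s[i,4]>15:
        p=W[l==i]; print("hi",s[i],p.min(0).round(1),p.max(0).round(1),np.median(p,0).round(1))
lug=k&(hsv[...,2]<110)
n,l,s,ce=cv2.connectedComponentsWithStats(lug.astype(np.uint8))
for i in range(1,n):
    if s[i,4]>20:
        p=W[l==i]; q=ray(C,[ce[i]],17)[0]; print("dk",s[i],np.nanmin(p,0).round(1),np.nanmax(p,0).round(1),np.nanmedian(p[:,2]).round(1))
# ring
rm=((hsv[...,2]<130)&k).astype(np.uint8); rm[:,:206]=0; rm[:,267:]=0; rm[:120]=0;rm[200:]=0
cs=cv2.findContours(rm,0,2)[0]; c=max(cs,key=lambda c:cv2.boundingRect(c)[2])[:,0]
print("ring",cv2.boundingRect(c)); 
for z in(7,14): print(cv2.minEnclosingCircle(ray(C,c,z)[:,:2].astype(np.float32)), cv2.fitEllipse(ray(C,c,z)[:,:2].astype(np.float32)))
E
```

```text
tray 0 ((448.3544616699219, -202.37005615234375), (121.50337219238281, 267.30841064453125), 3.092916965484619)
tray 13 ((449.0792541503906, -202.2822265625), (117.39747619628906, 258.2753601074219), 3.092906951904297)
bench z -0.013838606288348702 plate z 6.951555516149066
hi [205 100  43  35 857] [ 472.5 -132.2   43.6] [501.5 -94.4  61.2] [ 493.  -107.2   52.6]
hi [404 114  33   6 154] [ 486.1 -306.3   18. ] [ 490.7 -280.    39.1] [ 488.7 -291.4   36.5]
hi [357 125  18   8 115] [ 474.3 -249.    18.3] [ 480.7 -233.6   32.9] [ 477.1 -241.    25.7]
hi [339 127  17   7 103] [ 473.2 -231.7   18.3] [ 479.1 -215.1   33.7] [ 476.2 -222.2   26.9]
hi [417 131  22   8 126] [ 468.8 -311.5   18. ] [ 475.5 -294.3   33.6] [ 472.6 -302.8   25.7]
hi [402 133  14   7  82] [ 467.8 -292.1   18.7] [ 473.6 -276.4   34.2] [ 470.7 -283.1   27.6]
hi [403 175  13   8  80] [ 426.  -295.5   18. ] [ 432.1 -280.    32.4] [ 429.1 -287.3   26.3]
hi [417 175  20   7 112] [ 426.8 -313.6   18.1] [ 433.2 -297.4   33.3] [ 430.1 -305.7   26.7]
hi [341 184  16   9  92] [ 415.9 -234.3   18.1] [ 422.4 -217.9   33.1] [ 419.
[... 690 characters left out ...]
-138.4    9.9] [ 464.7 -126.1   15. ] 13.5
dk [403 175  33   7 152] [ 426.7 -312.1   10.7] [ 432.1 -280.2   33.3] 24.9
dk [342 183  32   9 164] [ 417.2 -250.3    8.2] [ 422.9 -218.9   32.5] 23.6
dk [276 194  13  12  44] [ 399.7 -162.4   13.1] [ 411.6 -149.5   18. ] 16.4
dk [345 200  26   8 143] [ 401.4 -247.1   13.3] [ 405.2 -223.    37.8] 30.8
ring (206, 137, 60, 63)
((433.2329406738281, -104.17288208007812), 38.22418975830078) ((439.03265380859375, -106.28593444824219), (56.156219482421875, 68.0647964477539), 48.03663635253906)
((433.91070556640625, -105.94461822509766), 37.51576614379883) ((439.6029052734375, -108.01851654052734), (55.11545181274414, 66.80332946777344), 48.03662872314453)
```

```bash
python3 - <<'E'
from h import *
from scipy.optimize import least_squares
o,im,d=load("w_tray1"); W=cloud(o,d); Z=W[...,2]
u=np.array([np.cos(.054),np.sin(.054)]); v=np.array([-u[1],u[0]]); c0=np.array([449,-202.3])
X=(W[...,:2]-c0)@u; Y=(W[...,:2]-c0)@v
r=(abs(X)<38)&(Y>60)&(Y<122)&(Z>11.5)&(Z<16); q=np.c_[X[r],Y[r]]
f=least_squares(lambda a:np.hypot(*(q-a[:2]).T)-a[2],[0,93,28],loss="soft_l1"); print("ring",len(q),f.x,c0+f.x[0]*u+f.x[1]*v, abs(f.fun).mean())
r=(abs(X)<52)&(abs(Y-31)<28)&(Z>12.5)&(Z<20)
n,l,s,_=cv2.connectedComponentsWithStats(r.astype(np.uint8))
for i in range(1,n):
    if s[i,4]>5: print("lug",s[i],X[l==i].min().round(1),X[l==i].max().round(1),Y[l==i].min().round(1),Y[l==i].max().round(1))
# tray edges: rim profile
for y in(-60,0,31):
    r=(abs(Y-y)<6)&(abs(X)<75)&(Z>9)&(Z<15); print("rim X",np.percentile(X[r],[0,25,50,75,100]).round(1))
r=(abs(X)<30)&(abs(Y)<140)&(abs(Y)>120)&(Z>9)&(Z<16); print("rim Y",Y[r&(Y<0)].min(),Y[r&(Y>0)].max())
E
```

```text
ring 370 [-2.29923178 92.6760334  27.58079335] [ 441.70204572 -109.88315361] 0.5874976094484348
lug [308 105   5   4  10] 49.0 51.9 10.9 14.8
lug [316 105   4   4  10] 48.6 51.5 3.8 6.9
lug [269 107  12   5  22] 48.6 51.9 42.8 54.0
lug [282 107   7   4  13] 48.6 51.6 34.8 40.7
lug [290 107   7   3  12] 49.1 51.1 26.8 32.9
lug [297 106   9   4  19] 48.7 51.7 17.8 25.9
lug [264 108   3   3   6] 49.7 51.7 56.9 58.9
lug [305 114  13  16  74] 28.8 43.0 6.3 18.3
lug [268 116  14  16  84] 29.3 43.2 42.1 55.4
lug [310 192  12  14  70] -48.5 -34.7 6.6 19.0
lug [276 194  13  13  69] -48.0 -34.2 42.4 55.3
rim X [-58.9 -55.3  48.3  50.3  52.9]
rim X [-58.2 -54.7  41.   50.3  52.7]
rim X [-58.2 -54.7  48.3  50.4  53.1]
rim Y -130.38858115416446 130.20750807706625
```

>>> send_rows([
  {"x":0,"y":-0.2,"z":0,"ax":0,"ay":0,"az":0,"jaw":1},
  {"x":0,"y":-0.45,"z":0,"ax":0,"ay":0,"az":0,"jaw":1},
  {"x":0,"y":-0.7,"z":0,"ax":0,"ay":0,"az":0,"jaw":1},
  {"x":0,"y":-1,"z":0,"ax":0,"ay":0,"az":0,"jaw":1},
  {"x":0,"y":-1,"z":0,"ax":0,"ay":0,"az":0,"jaw":1},
  {"x":0,"y":-1,"z":0,"ax":0,"ay":0,"az":0,"jaw":1},
  {"x":0,"y":-1,"z":0,"ax":0,"ay":0,"az":0,"jaw":1},
  {"x":0,"y":-1,"z":0,"ax":0,"ay":0,"az":0,"jaw":1},
  {"x":0,"y":-1,"z":0,"ax":0,"ay":0,"az":0,"jaw":1},
  {"x":0,"y":-1,"z":0,"ax":0,"ay":0,"az":0,"jaw":1},
])

```text
time: 3.95
tool_pos: [390.1, -0.0, 226.7]
tcp_rot: [3.141, 0.0, -0.0]
contact_force: [-0.0, 1.0, -0.5]
grip_width: 91.4
finger_force: 0.0
```

>>> send_rows([
  {"x":0,"y":-0.2,"z":0,"ax":0,"ay":0,"az":0,"jaw":1},
  {"x":0,"y":-0.45,"z":0,"ax":0,"ay":0,"az":0,"jaw":1},
  {"x":0,"y":-0.7,"z":0,"ax":0,"ay":0,"az":0,"jaw":1},
  {"x":0,"y":-1,"z":0,"ax":0,"ay":0,"az":0,"jaw":1},
  {"x":0,"y":-1,"z":0,"ax":0,"ay":0,"az":0,"jaw":1},
  {"x":0,"y":-1,"z":0,"ax":0,"ay":0,"az":0,"jaw":1},
  {"x":0,"y":-1,"z":0,"ax":0,"ay":0,"az":0,"jaw":1},
  {"x":0,"y":-1,"z":0,"ax":0,"ay":0,"az":0,"jaw":1},
  {"x":0,"y":-1,"z":0,"ax":0,"ay":0,"az":0,"jaw":1},
  {"x":0,"y":-1,"z":0,"ax":0,"ay":0,"az":0,"jaw":1},
])

```text
time: 5.2
tool_pos: [390.1, 200.0, 226.7]
tcp_rot: [3.142, -0.0, -0.0]
contact_force: [0.4, 0.2, 0.4]
grip_width: 91.8
finger_force: 0.0
```

```bash
python3 -c "from h import *; snap('w_obj1')"
```

```text
[390.1 200.  226.7] [ 3.142 -0.    -0.   ] 5.2
```

View pics/w_obj1.png

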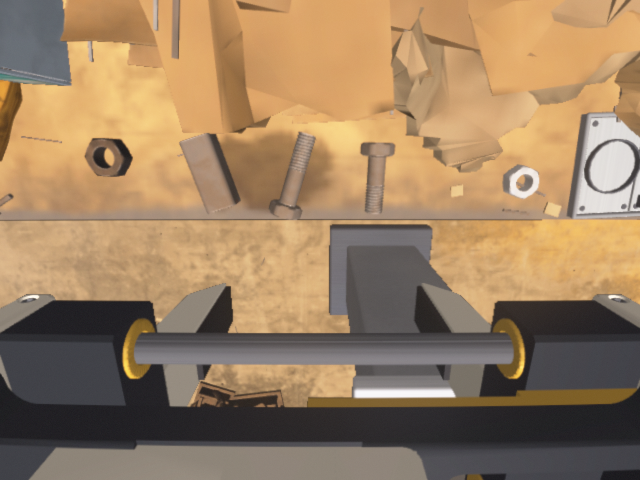

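The picture shows the large nut at (108,157), the tube at (209,173), the long bolt with its shank at (298,165) and head near the robot at (286,209), and the short bolt with its head away at (378,150) and tip at (374,212). Both bolts need a half turn. Next I'll measure all four.

```bash
cat >> h.py <<'E'
def feats(name,boxes):
    o,im,d=load(name); W=cloud(o,d)
    for n,(u0,u1,v0,v1) in boxes.items():
        m=np.zeros((480,640),bool); m[v0:v1,u0:u1]=1
        p=W[m&(W[...,2]>4)&(W[...,2]<45)]; q=np.array(p[:,:2],np.float32)
        c,w,a=cv2.minAreaRect(q); mu=q.mean(0); _,_,V=np.linalg.svd(q-mu,full_matrices=False)
        s=(q-mu)@V[0]; t=(q-mu)@V[1]
        print(n,len(q),"zmax",np.percentile(p[:,2],98).round(1),"rect",np.round([*c,*w,a],1),"axis deg",np.degrees(np.arctan2(V[0,1],V[0,0])).round(1))
        if "bolt" in n:
            k=np.linspace(s.min(),s.max(),9)
            print("   widths",[np.ptp(t[(s>=a)&(s<=b)]).round(0) for a,b in zip(k,k[1:])],"ends",(mu+V[0]*s.min()).round(1),(mu+V[0]*s.max()).round(1),
             "shank mid lines",[(mu+V[0]*(a+b)/2+V[1]*(t[(s>=a)&(s<=b)].min()+t[(s>=a)&(s<=b)].max())/2).round(1).tolist() for a,b in zip(k,k[1:])],
             "ridge z",[np.max(p[(s>=a)&(s<=b),2]).round(1) for a,b in zip(k,k[1:])])
E
python3 - <<'E'
from h import *
feats("w_obj1",dict(nut=(75,140,130,185),tube=(172,245,133,217),long_bolt=(262,325,128,222),short_bolt=(352,402,136,218)))
E
```

```text
nut 1267 zmax 20.8 rect [450.2 425.9  37.8  42.9  55.5] axis deg -85.8
tube 2798 zmax 33.3 rect [434.5 316.5  74.6  32.4  16.7] axis deg -162.7
long_bolt 1742 zmax 31.3 rect [431.3 230.6  35.1  87.8  74. ] axis deg 162.6
   widths [np.float32(18.0), np.float32(18.0), np.float32(19.0), np.float32(18.0), np.float32(18.0), np.float32(18.0), np.float32(32.0), np.float32(35.0)] ends [473.  216.2] [389.  242.6] shank mid lines [[467.79998779296875, 217.8000030517578], [457.3999938964844, 221.39999389648438], [446.8999938964844, 224.6999969482422], [436.3999938964844, 228.0], [425.79998779296875, 231.1999969482422], [415.3999938964844, 234.60000610351562], [404.79998779296875, 237.60000610351562], [394.3999938964844, 241.3000030517578]] ridge z [np.float64(20.6), np.float64(22.7), np.float64(22.9), np.float64(23.3), np.float64(24.3), np.float64(25.1), np.float64(32.2), np.float64(32.6)]
short_bolt 1438 zmax 31.5 rect [428.  145.6  34.9  73.1  87.5] axis deg -179.9
   widths [np.float32(35.0), np.float32(34.0), np.float32(18.0), np.float32(18.0), np.float32(19.0), np.float32(19.0), np.float32(19.0), np.float32(18.0)] ends [464.9 146.2] [391.5 146.1] shank mid lines [[460.29998779296875, 144.10000610351562], [451.20001220703125, 144.1999969482422], [442.0, 144.89999389648438], [432.79998779296875, 145.39999389648438], [423.6000061035156, 145.3000030517578], [414.3999938964844, 145.3000030517578], [405.29998779296875, 145.5], [396.1000061035156, 145.6999969482422]] ridge z [np.float64(32.6), np.float64(32.0), np.float64(25.2), np.float64(25.4), np.float64(22.8), np.float64(22.6), np.float64(22.3), np.float64(21.0)]
```

```bash
python3 - <<'E'
from h import *
for f in("w_obj1","w_tray1"):
    o,im,d=load(f); W=cloud(o,d)[:285].reshape(-1,3)
    for y in range(-350,460,50):
        s=(abs(W[:,1]-y)<25); print(f,y,[(x,np.nanmax(W[s&(abs(W[:,0]-x)<10),2],initial=-9).round(0)) for x in (470,490,510,530)]) if s.sum()>500 else 0
E
```

```text
w_obj1 -350 [(470, np.float64(-9.0)), (490, np.float64(-9.0)), (510, np.float64(-9.0)), (530, np.float64(-9.0))]
w_obj1 -300 [(470, np.float64(-9.0)), (490, np.float64(-9.0)), (510, np.float64(-9.0)), (530, np.float64(-9.0))]
w_obj1 -250 [(470, np.float64(-9.0)), (490, np.float64(-9.0)), (510, np.float64(-9.0)), (530, np.float64(-9.0))]
w_obj1 -150 [(470, np.float64(16.0)), (490, np.float64(-9.0)), (510, np.float64(-9.0)), (530, np.float64(-9.0))]
w_obj1 -100 [(470, np.float64(45.0)), (490, np.float64(58.0)), (510, np.float64(63.0)), (530, np.float64(3.0))]
w_obj1 -50 [(470, np.float64(14.0)), (490, np.float64(45.0)), (510, np.float64(72.0)), (530, np.float64(116.0))]
w_obj1 0 [(470, np.float64(43.0)), (490, np.float64(70.0)), (510, np.float64(121.0)), (530, np.float64(129.0))]
w_obj1 50 [(470, np.float64(46.0)), (490, np.float64(52.0)), (510, np.float64(116.0)), (530, np.float64(117.0))]
w_obj1 100 [(470, np.float64(69.0)), (490, np.float64(103.0)), (510, np.float64(120.0)), (530, np.float64(122.0))]
w_obj1 150 [(470, np.float64(57.0)), (490, np.float64(147.0)), (510, np.float64(156
[... 1825 characters left out ...]
30, np.float64(-9.0))]
w_tray1 150 [(470, np.float64(24.0)), (490, np.float64(-9.0)), (510, np.float64(-9.0)), (530, np.float64(-9.0))]
w_tray1 250 [(470, np.float64(-9.0)), (490, np.float64(-9.0)), (510, np.float64(-9.0)), (530, np.float64(-9.0))]
w_tray1 300 [(470, np.float64(-9.0)), (490, np.float64(-9.0)), (510, np.float64(-9.0)), (530, np.float64(-9.0))]
w_tray1 350 [(470, np.float64(-9.0)), (490, np.float64(-9.0)), (510, np.float64(-9.0)), (530, np.float64(-9.0))]
w_tray1 400 [(470, np.float64(-9.0)), (490, np.float64(-9.0)), (510, np.float64(-9.0)), (530, np.float64(-9.0))]
w_tray1 450 [(470, np.float64(-9.0)), (490, np.float64(-9.0)), (510, np.float64(-9.0)), (530, np.float64(-9.0))]
```

>>> send_rows([
  {"x":0.05,"y":-0.04,"z":0.1,"ax":0,"ay":0,"az":0.1,"jaw":0.1},
  {"x":0.1,"y":-0.08,"z":0.2,"ax":0,"ay":0,"az":0.2,"jaw":0.1},
  {"x":0.15,"y":-0.12,"z":0.3,"ax":0,"ay":0,"az":0.297,"jaw":0.1},
  {"x":0.197,"y":-0.148,"z":0.4,"ax":0,"ay":0,"az":0.297,"jaw":0.1},
  {"x":0.197,"y":-0.148,"z":0.5,"ax":0,"ay":0,"az":0.297,"jaw":0.1},
  {"x":0.197,"y":-0.148,"z":0.6,"ax":0,"ay":0,"az":0.297,"jaw":0.1},
  {"x":0.197,"y":-0.148,"z":0.6,"ax":0,"ay":0,"az":0.297,"jaw":0.1},
  {"x":0.197,"y":-0.148,"z":0.6,"ax":0,"ay":0,"az":0.297,"jaw":0.1},
  {"x":0.197,"y":-0.148,"z":0.6,"ax":0,"ay":0,"az":0.297,"jaw":0.1},
  {"x":0.197,"y":-0.148,"z":0.6,"ax":0,"ay":0,"az":0.297,"jaw":0.1},
])

```text
time: 6.5
tool_pos: [429.7, 230.1, 107.3]
tcp_rot: [-3.141, -0.001, -0.311]
contact_force: [1.0, 0.1, -0.2]
grip_width: 50.2
finger_force: 0.0
```

```bash
python3 - <<'E'
from h import *
o,im,d=snap("w_l1"); C=cam("wrist",o)
print(proj(C,[[429.5,229.6,12.5],[472.8,215.7,10],[389,242.6,15]]).round(0), o["grip_width"])
E
```

```text
[429.7 230.1 107.3] [-3.141e+00 -1.000e-03 -3.110e-01] 6.5
[[324. 246.]
 [324. 186.]
 [324. 299.]] 50.17526146568912
```

```bash
cat >> h.py <<'E'
def clear(names,c,yawdeg,hw=98):
    a=np.radians(yawdeg); ux=np.array([np.cos(a),np.sin(a)]); uy=np.array([np.sin(a),-np.cos(a)])
    P=np.vstack([cloud(*[load(n)[i] for i in(0,2)])[:285].reshape(-1,3) for n in names]); P=P[np.isfinite(P[:,0])]
    tx=(P[:,:2]-c)@ux; ty=(P[:,:2]-c)@uy
    for z0,z1 in((36,60),(60,80),(80,100),(100,120),(120,140),(140,200)):
        s=(P[:,2]>z0)&(P[:,2]<=z1)&(abs(ty)<hw)&(tx>-60); print("  z",z0,z1,"n",s.sum(),"tx 0.5%",np.percentile(tx[s],[0.5,5]).round(0) if s.sum()>20 else None, "ty of front", np.round(np.median(ty[s][tx[s]<np.percentile(tx[s],5)])) if s.sum()>20 else None)
E
python3 - <<'E'
from h import *
print("long");clear(["w_obj1"],(429.5,229.6),-17.8)
print("short");clear(["w_obj1"],(432,145),-1.2)
print("nut");clear(["w_obj1"],(450,426),0)
print("tube");clear(["w_obj1"],(434.5,316.5),16.7)
print("pl long");clear(["w_tray1"],(448,-233.6),3.1)
print("pl short");clear(["w_tray1"],(451,-295),3.1)
print("pl nut");clear(["w_tray1"],(442,-110),3.1)
print("pl tube");clear(["w_tray1"],(444.7,-171.6),3.1)
E
```

```text
long
  z 36 60 n 205 tx 0.5% [68. 73.] ty of front -8.0
  z 60 80 n 692 tx 0.5% [79. 81.] ty of front 88.0
  z 80 100 n 3035 tx 0.5% [18. 23.] ty of front -90.0
  z 100 120 n 5671 tx 0.5% [34. 48.] ty of front -51.0
  z 120 140 n 6919 tx 0.5% [40. 51.] ty of front -38.0
  z 140 200 n 16335 tx 0.5% [47. 60.] ty of front -28.0
short
  z 36 60 n 5102 tx 0.5% [ 9. 16.] ty of front 78.0
  z 60 80 n 1627 tx 0.5% [47. 51.] ty of front 23.0
  z 80 100 n 476 tx 0.5% [53. 55.] ty of front 15.0
  z 100 120 n 7618 tx 0.5% [57. 73.] ty of front 14.0
  z 120 140 n 4740 tx 0.5% [46. 65.] ty of front -3.0
  z 140 200 n 15000 tx 0.5% [49. 54.] ty of front -47.0
nut
  z 36 60 n 1742 tx 0.5% [71. 73.] ty of front -38.0
  z 60 80 n 1806 tx 0.5% [71. 73.] ty of front -36.0
  z 80 100 n 3235 tx 0.5% [73. 88.] ty of front -31.0
  z 100 120 n 184 tx 0.5% [87. 88.] ty of front 83.0
  z 120 140 n 0 tx 0.5% None ty of front None
  z 140 200 n 0 tx 0.5% None ty of front None
tube
  z 36 60 n 761 tx 0.5% [148. 158.] ty of front -97.0
  z 60 80 n 884 tx 0.5% [133. 136.] ty of front 8.0
  z 80 100 n 6450 tx 0.5% [
[... 758 characters left out ...]
 ty of front None
  z 140 200 n 0 tx 0.5% None ty of front None
pl nut
  z 36 60 n 2400 tx 0.5% [33. 43.] ty of front -5.0
  z 60 80 n 5444 tx 0.5% [64. 69.] ty of front 44.0
  z 80 100 n 6708 tx 0.5% [74. 84.] ty of front -89.0
  z 100 120 n 4828 tx 0.5% [81. 87.] ty of front -88.0
  z 120 140 n 2649 tx 0.5% [92. 95.] ty of front -90.0
  z 140 200 n 0 tx 0.5% None ty of front None
pl tube
  z 36 60 n 2935 tx 0.5% [-47.  41.] ty of front 51.0
  z 60 80 n 5061 tx 0.5% [65. 70.] ty of front -17.0
  z 80 100 n 5723 tx 0.5% [85. 90.] ty of front 17.0
  z 100 120 n 3905 tx 0.5% [101. 107.] ty of front 48.0
  z 120 140 n 0 tx 0.5% None ty of front None
  z 140 200 n 0 tx 0.5% None ty of front None
```

>>> send_rows([
  {"x":0.01,"y":0.0026,"z":0,"ax":0,"ay":0.14,"az":0,"jaw":0.1},
  {"x":0.01,"y":0.0026,"z":0,"ax":0,"ay":0.28,"az":0,"jaw":0.1},
  {"x":0.01,"y":0.0026,"z":0,"ax":0,"ay":0.417,"az":0,"jaw":0.1},
  {"x":0.01,"y":0.0026,"z":0.1,"ax":0,"ay":0.417,"az":0,"jaw":0.1},
  {"x":0.01,"y":0.0026,"z":0.2,"ax":0,"ay":0.417,"az":0,"jaw":0.1},
  {"x":0.01,"y":0.0026,"z":0.3,"ax":0,"ay":0.417,"az":0,"jaw":0.1},
  {"x":0.01,"y":0.0026,"z":0.38,"ax":0,"ay":0.417,"az":0,"jaw":0.1},
  {"x":0.01,"y":0.0026,"z":0.45,"ax":0,"ay":0.417,"az":0,"jaw":0.1},
  {"x":0.01,"y":0.0026,"z":0.495,"ax":0,"ay":0.417,"az":0,"jaw":0.1},
  {"x":0.01,"y":0.0026,"z":0.495,"ax":0,"ay":0.417,"az":0,"jaw":0.1},
])

```text
time: 7.8
tool_pos: [442.6, 228.4, 25.1]
tcp_rot: [3.135, -0.399, -0.3]
contact_force: [0.3, -0.2, 0.5]
grip_width: 50.5
finger_force: 0.0
```

>>> send_rows([
  {"x":0,"y":0,"z":0,"ax":0,"ay":0,"az":0,"jaw":-1},
  {"x":0,"y":0,"z":0,"ax":0,"ay":0,"az":0,"jaw":-1},
  {"x":0,"y":0,"z":0,"ax":0,"ay":0,"az":0,"jaw":-1},
  {"x":0,"y":0,"z":0,"ax":0,"ay":0,"az":0,"jaw":-1},
  {"x":0,"y":0,"z":0,"ax":0,"ay":0,"az":0,"jaw":-1},
  {"x":0,"y":0,"z":0,"ax":0,"ay":0,"az":0,"jaw":-1},
  {"x":0,"y":0,"z":0,"ax":0,"ay":0,"az":0,"jaw":-1},
  {"x":0,"y":0,"z":0,"ax":0,"ay":0,"az":0,"jaw":-1},
  {"x":0,"y":0,"z":0,"ax":0,"ay":0,"az":0,"jaw":-1},
  {"x":0,"y":0,"z":0,"ax":0,"ay":0,"az":0,"jaw":-1},
])

```text
time: 9.05
tool_pos: [442.8, 228.6, 26.0]
tcp_rot: [3.136, -0.4, -0.3]
contact_force: [-1.4, -0.6, 5.3]
grip_width: 0.4
finger_force: 3.2
```

```bash
python3 -c "
from h import *
o=bot.get_obs(); print(o['joint_positions'].round(3),o['tool_pos'].round(1),o['contact_force'].round(1))"
```

```text
[ 0.505  0.513  2.061 -0.81   0.404  3.105] [442.8 228.6  26. ] [-1.4 -0.6  5.3]
```

>>> send_rows([
  {"x":0.07,"y":0,"z":-0.15,"ax":0,"ay":0,"az":0,"jaw":0},
  {"x":0.14,"y":0,"z":-0.3,"ax":0,"ay":0,"az":0,"jaw":0},
  {"x":0.21,"y":0,"z":-0.453,"ax":0,"ay":0,"az":0,"jaw":0},
  {"x":0.21,"y":0,"z":-0.453,"ax":0,"ay":-0.1,"az":0,"jaw":0},
  {"x":0.21,"y":0,"z":-0.453,"ax":0,"ay":-0.25,"az":0,"jaw":0},
  {"x":0.21,"y":0,"z":-0.453,"ax":0,"ay":-0.417,"az":0,"jaw":0},
  {"x":0.21,"y":0,"z":-0.453,"ax":0,"ay":-0.417,"az":0,"jaw":0},
  {"x":0.21,"y":0,"z":-0.453,"ax":0,"ay":-0.417,"az":0,"jaw":0},
  {"x":0.21,"y":0,"z":-0.453,"ax":0,"ay":-0.417,"az":0,"jaw":0},
  {"x":0.21,"y":0,"z":-0.453,"ax":0,"ay":-0.417,"az":0,"jaw":0},
])

```text
time: 10.3
tool_pos: [445.0, 228.5, 125.3]
tcp_rot: [3.136, 0.037, -0.301]
contact_force: [0.8, -0.4, -0.8]
grip_width: 46.0
finger_force: 0.0
```

```bash
python3 -c "
from h import *
snap('w_l2'); o=bot.get_obs(); print(o['joint_positions'].round(3))
feats('w_l2',dict(long_bolt=(285,365,120,270)))"
```

```text
[445.  228.5 125.3] [ 3.136  0.037 -0.301] 10.3
[0.31  0.423 1.709 0.019 1.043 2.172]
long_bolt 1021 zmax 23.2 rect [435.2 228.1  18.7  40.2  72.4] axis deg 160.9
   widths [np.float32(17.0), np.float32(19.0), np.float32(19.0), np.float32(19.0), np.float32(18.0), np.float32(18.0), np.float32(18.0), np.float32(18.0)] ends [454.3 221.9] [416.1 235.1] shank mid lines [[451.70001220703125, 222.10000610351562], [447.1000061035156, 224.5], [442.29998779296875, 225.89999389648438], [437.5, 227.39999389648438], [432.79998779296875, 229.3000030517578], [428.0, 230.8000030517578], [423.1000061035156, 232.3000030517578], [418.29998779296875, 233.8000030517578]] ridge z [np.float64(22.1), np.float64(22.4), np.float64(22.9), np.float64(23.0), np.float64(23.4), np.float64(23.4), np.float64(24.1), np.float64(23.8)]
```

View pics/w_l2.png

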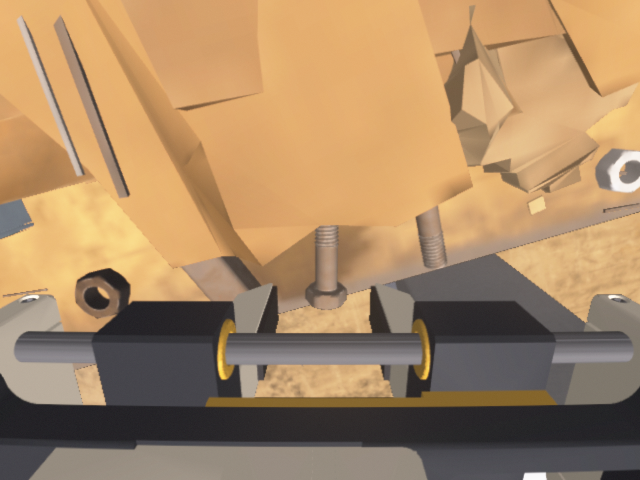

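```bash
cat >> h.py <<'E'
def plan(*targets):
    "targets (x,y,z,yawdeg,tiltdeg); printed relative to the previous one"
    o=bot.get_obs(); p=o["tool_pos"]; R=Ro.from_euler("xyz",o["tcp_rot"])
    print("now",p.round(1),np.degrees(o["tcp_rot"]).round(1),"j",o["joint_positions"].round(2),"t",round(o["time"],1),"w",round(float(o["grip_width"]),1))
    for x,y,z,yw,ti in targets:
        T=Ro.from_euler("xyz",[180,-ti,yw],degrees=True); q=np.array([x,y,z])
        print("->",(x,y,z,yw,ti),"shift",(R.inv().apply(q-p)/200).round(3),"turn",(np.degrees((R.inv()*T).as_rotvec())/60).round(3))
        p,R=q,T
E
python3 -c "
from h import *
plan((427.7,230.5,100,-12,17),(427.7,230.5,6.5,-12,17),(427.7,230.5,100,-12,17))"
```

```text
now [445.2 228.5 125.3] [179.7   2.1 -17.3] j [0.31 0.42 1.71 0.02 1.04 2.17] t 10.3 w 45.7
-> (427.7, 230.5, 100, -12, 17) shift [-0.082  0.015  0.13 ] turn [ 0.017  0.318 -0.087]
-> (427.7, 230.5, 6.5, -12, 17) shift [-0.137 -0.     0.447] turn [0. 0. 0.]
-> (427.7, 230.5, 100, -12, 17) shift [ 0.137  0.    -0.447] turn [0. 0. 0.]
```

>>> send_rows([
  {"x":-0.03,"y":0.005,"z":0.04,"ax":0.006,"ay":0.106,"az":-0.03,"jaw":0.1},
  {"x":-0.055,"y":0.01,"z":0.08,"ax":0.012,"ay":0.212,"az":-0.06,"jaw":0.1},
  {"x":-0.082,"y":0.015,"z":0.13,"ax":0.017,"ay":0.318,"az":-0.087,"jaw":0.1},
  {"x":-0.082,"y":0.015,"z":0.13,"ax":0.017,"ay":0.318,"az":-0.087,"jaw":0.1},
  {"x":-0.082,"y":0.015,"z":0.13,"ax":0.017,"ay":0.318,"az":-0.087,"jaw":0.1},
  {"x":-0.082,"y":0.015,"z":0.13,"ax":0.017,"ay":0.318,"az":-0.087,"jaw":0.1},
  {"x":-0.082,"y":0.015,"z":0.13,"ax":0.017,"ay":0.318,"az":-0.087,"jaw":0.1},
  {"x":-0.082,"y":0.015,"z":0.13,"ax":0.017,"ay":0.318,"az":-0.087,"jaw":0.1},
  {"x":-0.082,"y":0.015,"z":0.13,"ax":0.017,"ay":0.318,"az":-0.087,"jaw":0.1},
  {"x":-0.082,"y":0.015,"z":0.13,"ax":0.017,"ay":0.318,"az":-0.087,"jaw":0.1},
])

```text
time: 11.6
tool_pos: [428.3, 230.2, 99.8]
tcp_rot: [-3.141, -0.296, -0.21]
contact_force: [-0.0, 0.4, -0.2]
grip_width: 50.6
finger_force: 0.0
```

>>> send_rows([
  {"x":-0.02,"y":0,"z":0.07,"ax":0,"ay":0,"az":0,"jaw":0.1},
  {"x":-0.04,"y":0,"z":0.13,"ax":0,"ay":0,"az":0,"jaw":0.1},
  {"x":-0.06,"y":0,"z":0.196,"ax":0,"ay":0,"az":0,"jaw":0.1},
  {"x":-0.08,"y":0,"z":0.26,"ax":0,"ay":0,"az":0,"jaw":0.1},
  {"x":-0.095,"y":0,"z":0.31,"ax":0,"ay":0,"az":0,"jaw":0.1},
  {"x":-0.11,"y":0,"z":0.36,"ax":0,"ay":0,"az":0,"jaw":0.1},
  {"x":-0.12,"y":0,"z":0.39,"ax":0,"ay":0,"az":0,"jaw":0.1},
  {"x":-0.13,"y":0,"z":0.42,"ax":0,"ay":0,"az":0,"jaw":0.1},
  {"x":-0.137,"y":0,"z":0.447,"ax":0,"ay":0,"az":0,"jaw":0.1},
  {"x":-0.137,"y":0,"z":0.447,"ax":0,"ay":0,"az":0,"jaw":0.1},
])

```text
time: 12.85
tool_pos: [428.0, 230.2, 6.0]
tcp_rot: [3.142, -0.295, -0.21]
contact_force: [0.7, -1.0, 0.3]
grip_width: 50.5
finger_force: 0.0
```

>>> send_rows([
  {"x":0,"y":0,"z":0,"ax":0,"ay":0,"az":0,"jaw":-1},
  {"x":0,"y":0,"z":0,"ax":0,"ay":0,"az":0,"jaw":-1},
  {"x":0,"y":0,"z":0,"ax":0,"ay":0,"az":0,"jaw":-1},
  {"x":0,"y":0,"z":0,"ax":0,"ay":0,"az":0,"jaw":-1},
  {"x":0,"y":0,"z":0,"ax":0,"ay":0,"az":0,"jaw":-1},
  {"x":0,"y":0,"z":0,"ax":0,"ay":0,"az":0,"jaw":-1},
  {"x":0.03,"y":0,"z":-0.09,"ax":0,"ay":0,"az":0,"jaw":-1},
  {"x":0.06,"y":0,"z":-0.19,"ax":0,"ay":0,"az":0,"jaw":-1},
  {"x":0.06,"y":0,"z":-0.19,"ax":0,"ay":0,"az":0,"jaw":-1},
  {"x":0.06,"y":0,"z":-0.19,"ax":0,"ay":0,"az":0,"jaw":-1},
])

```text
time: 14.1
tool_pos: [427.9, 229.8, 45.4]
tcp_rot: [3.141, -0.295, -0.21]
contact_force: [-0.5, -0.1, -2.2]
grip_width: 19.3
finger_force: 28.8
```

```bash
python3 -c "
from h import *
p,d=bot.capture('scene'); cv2.imwrite('pics/s1.png',cv2.resize(p[270:390,180:340,::-1],None,fx=4,fy=4))
plan((428,230.4,110,-12,17),(428,360,150,-12,0),(432,490,110,-12,17))"
```

```text
now [427.8 229.8  45.2] [179.9 -16.9 -12. ] j [ 0.45  0.45  2.04 -0.42  0.45  2.59] t 14.2 w 19.2
-> (428, 230.4, 110, -12, 17) shift [ 0.094 -0.003 -0.31 ] turn [ 0.001  0.002 -0.001]
-> (428, 360, 150, -12, 0) shift [-0.07  -0.634 -0.231] turn [ 0.    -0.283 -0.   ]
-> (432, 490, 110, -12, 17) shift [-0.116 -0.64   0.2  ] turn [0.    0.283 0.   ]
```

View pics/s1.png

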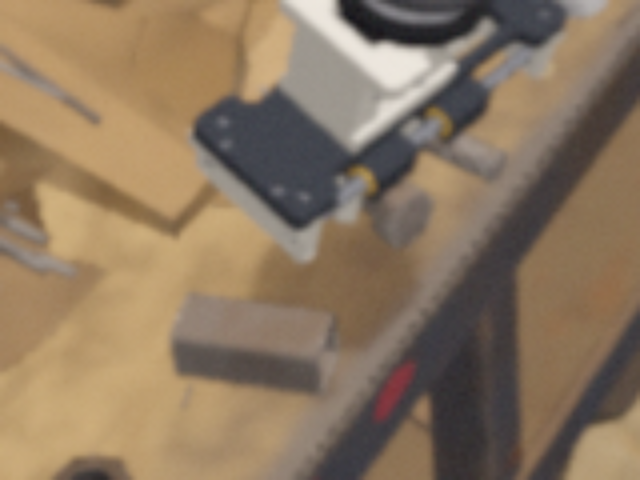

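```bash
python3 -c "
from h import *
plan((395,245,80,-12,14),(395,370,120,5,14),(430,492,110,20,17),(430,492,10,20,17))"
```

```text
now [427.8 229.8  45.2] [179.9 -16.9 -12. ] j [ 0.45  0.45  2.04 -0.42  0.45  2.59] t 14.2 w 19.2
-> (395, 245, 80, -12, 14) shift [-0.118 -0.04  -0.218] turn [ 0.001 -0.048 -0.001]
-> (395, 370, 120, 5, 14) shift [-0.078 -0.611 -0.225] turn [ 0.069  0.    -0.275]
-> (430, 492, 110, 20, 17) shift [ 0.209 -0.592  0.104] turn [ 0.067  0.05  -0.241]
-> (430, 492, 10, 20, 17) shift [-0.146 -0.     0.478] turn [0. 0. 0.]
```

>>> send_rows([
  {"x":-0.03,"y":-0.01,"z":-0.05,"ax":0,"ay":-0.012,"az":0,"jaw":-1},
  {"x":-0.06,"y":-0.02,"z":-0.1,"ax":0,"ay":-0.024,"az":0,"jaw":-1},
  {"x":-0.09,"y":-0.03,"z":-0.16,"ax":0,"ay":-0.036,"az":0,"jaw":-1},
  {"x":-0.118,"y":-0.04,"z":-0.218,"ax":0,"ay":-0.048,"az":0,"jaw":-1},
  {"x":-0.118,"y":-0.04,"z":-0.218,"ax":0,"ay":-0.048,"az":0,"jaw":-1},
  {"x":-0.118,"y":-0.04,"z":-0.218,"ax":0,"ay":-0.048,"az":0,"jaw":-1},
  {"x":-0.118,"y":-0.04,"z":-0.218,"ax":0,"ay":-0.048,"az":0,"jaw":-1},
  {"x":-0.118,"y":-0.04,"z":-0.218,"ax":0,"ay":-0.048,"az":0,"jaw":-1},
  {"x":-0.118,"y":-0.04,"z":-0.218,"ax":0,"ay":-0.048,"az":0,"jaw":-1},
  {"x":-0.118,"y":-0.04,"z":-0.218,"ax":0,"ay":-0.048,"az":0,"jaw":-1},
])

```text
time: 15.4
tool_pos: [395.7, 245.3, 80.9]
tcp_rot: [-3.141, -0.245, -0.21]
contact_force: [0.9, -0.3, -2.7]
grip_width: 19.8
finger_force: 28.8
```

>>> send_rows([
  {"x":-0.01,"y":-0.1,"z":-0.04,"ax":0.012,"ay":0,"az":-0.045,"jaw":-1},
  {"x":-0.03,"y":-0.2,"z":-0.08,"ax":0.023,"ay":0,"az":-0.09,"jaw":-1},
  {"x":-0.04,"y":-0.3,"z":-0.12,"ax":0.035,"ay":0,"az":-0.14,"jaw":-1},
  {"x":-0.05,"y":-0.4,"z":-0.15,"ax":0.046,"ay":0,"az":-0.18,"jaw":-1},
  {"x":-0.065,"y":-0.5,"z":-0.19,"ax":0.058,"ay":0,"az":-0.23,"jaw":-1},
  {"x":-0.078,"y":-0.611,"z":-0.225,"ax":0.069,"ay":0,"az":-0.275,"jaw":-1},
  {"x":-0.078,"y":-0.611,"z":-0.225,"ax":0.069,"ay":0,"az":-0.275,"jaw":-1},
  {"x":-0.078,"y":-0.611,"z":-0.225,"ax":0.069,"ay":0,"az":-0.275,"jaw":-1},
  {"x":-0.078,"y":-0.611,"z":-0.225,"ax":0.069,"ay":0,"az":-0.275,"jaw":-1},
  {"x":-0.078,"y":-0.611,"z":-0.225,"ax":0.069,"ay":0,"az":-0.275,"jaw":-1},
])

```text
time: 16.65
tool_pos: [395.6, 369.9, 120.8]
tcp_rot: [-3.141, -0.245, 0.086]
contact_force: [-0.7, 0.4, -3.0]
grip_width: 19.3
finger_force: 28.8
```

>>> send_rows([
  {"x":0.035,"y":-0.1,"z":0.017,"ax":0.011,"ay":0.008,"az":-0.04,"jaw":-1},
  {"x":0.07,"y":-0.2,"z":0.035,"ax":0.022,"ay":0.017,"az":-0.08,"jaw":-1},
  {"x":0.105,"y":-0.3,"z":0.052,"ax":0.033,"ay":0.025,"az":-0.12,"jaw":-1},
  {"x":0.14,"y":-0.4,"z":0.07,"ax":0.044,"ay":0.033,"az":-0.16,"jaw":-1},
  {"x":0.175,"y":-0.5,"z":0.087,"ax":0.056,"ay":0.042,"az":-0.2,"jaw":-1},
  {"x":0.209,"y":-0.592,"z":0.104,"ax":0.067,"ay":0.05,"az":-0.241,"jaw":-1},
  {"x":0.209,"y":-0.592,"z":0.104,"ax":0.067,"ay":0.05,"az":-0.241,"jaw":-1},
  {"x":0.209,"y":-0.592,"z":0.104,"ax":0.067,"ay":0.05,"az":-0.241,"jaw":-1},
  {"x":0.209,"y":-0.592,"z":0.104,"ax":0.067,"ay":0.05,"az":-0.241,"jaw":-1},
  {"x":0.209,"y":-0.592,"z":0.104,"ax":0.067,"ay":0.05,"az":-0.241,"jaw":-1},
])

```text
time: 17.9
tool_pos: [430.8, 491.8, 111.1]
tcp_rot: [-3.141, -0.298, 0.348]
contact_force: [0.3, 0.6, -3.3]
grip_width: 19.8
finger_force: 28.8
```

```bash
python3 -c "
from h import *
plan((430,492,10,20,17)); snap('w_l3')"
```

```text
now [430.8 491.8 111.1] [-180.   -17.1   19.9] j [ 0.8   0.56  1.56 -0.19  0.76  2.14] t 17.9 w 19.8
-> (430, 492, 10, 20, 17) shift [-0.152 -0.002  0.482] turn [ 0.    -0.001 -0.001]
[430.8 491.8 111.1] [-3.141 -0.298  0.348] 17.9
```

View pics/w_l3.png

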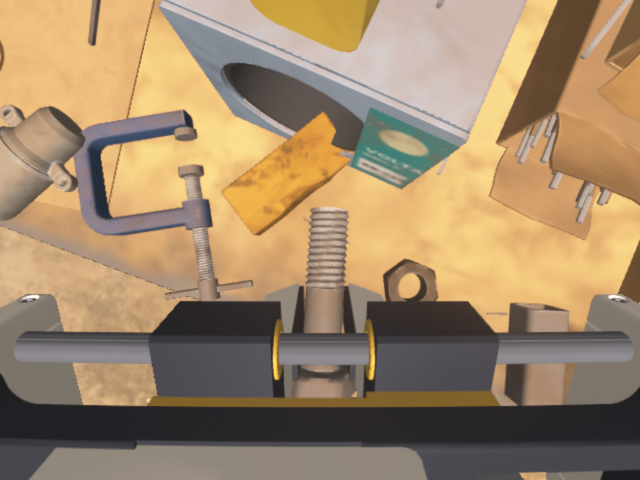

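```bash
python3 -c "
from h import *
o,im,d=load('w_l3'); W=cloud(o,d); 
for n,(u0,u1,v0,v1) in dict(nut=(380,445,255,300),block=(220,350,110,240),clamp=(150,260,160,297)).items():
    p=W[v0:v1,u0:u1].reshape(-1,3); p=p[(p[:,2]>6)]
    a=np.radians(20); q=p[:,:2]-[430,492]; tx=q@[np.cos(a),np.sin(a)]; ty=q@[np.sin(a),-np.cos(a)]
    print(n,'tx',np.percentile(tx,[1,99]).round(),'ty',np.percentile(ty,[1,99]).round(),'z',p[:,2].max().round(), 'low-corner pts', [(int(i),int(j)) for i,j in zip(tx[::400],ty[::400])][:12])
p=W[190:215,310:345].reshape(-1,3); print('tip z',np.nanmax(p[:,2]),np.nanpercentile(p,90,axis=0))
p=W[290:330,312:338].reshape(-1,3); print('shank',np.nanpercentile(p,50,axis=0))
"
```

```text
nut tx [-13.  18.] ty [27. 86.] z 133.0 low-corner pts [(18, 65), (8, 77), (0, 54), (-10, 59)]
block tx [ 34. 132.] ty [-70.  18.] z 126.0 low-corner pts [(135, -72), (128, -25), (128, -55), (127, -55), (120, -23), (117, -28), (112, 9), (106, -26), (103, 10), (98, -33), (95, 16), (91, -17)]
clamp tx [-10.  90.] ty [-131.  -48.] z 27.0 low-corner pts [(91, -48), (82, -47), (74, -64), (68, -71), (63, -47), (58, -116), (54, -118), (50, -127), (46, -123), (42, -107), (24, -99), (4, -94)]
tip z 125.1855234617911 [500.28000703 521.5656161  123.29912189]
shank [430.85120021 491.28752494 126.40568202]
```

```bash
python3 -c "
from h import *
plan((428,497.5,7.5,20,17),(428,497.5,60,20,17))"
```

```text
now [430.9 491.9 111.1] [-180.   -17.1   20. ] j [ 0.8   0.56  1.56 -0.19  0.76  2.14] t 17.9 w 19.4
-> (428, 497.5, 7.5, 20, 17) shift [-0.156 -0.031  0.494] turn [-0.    -0.002 -0.001]
-> (428, 497.5, 60, 20, 17) shift [ 0.077  0.    -0.251] turn [0. 0. 0.]
```

>>> send_rows([
  {"x":-0.02,"y":-0.01,"z":0.07,"ax":0,"ay":0,"az":0,"jaw":-1},
  {"x":-0.04,"y":-0.02,"z":0.14,"ax":0,"ay":0,"az":0,"jaw":-1},
  {"x":-0.065,"y":-0.03,"z":0.21,"ax":0,"ay":0,"az":0,"jaw":-1},
  {"x":-0.09,"y":-0.031,"z":0.28,"ax":0,"ay":0,"az":0,"jaw":-1},
  {"x":-0.11,"y":-0.031,"z":0.35,"ax":0,"ay":0,"az":0,"jaw":-1},
  {"x":-0.13,"y":-0.031,"z":0.41,"ax":0,"ay":0,"az":0,"jaw":-1},
  {"x":-0.144,"y":-0.031,"z":0.455,"ax":0,"ay":0,"az":0,"jaw":-1},
  {"x":-0.152,"y":-0.031,"z":0.48,"ax":0,"ay":0,"az":0,"jaw":-1},
  {"x":-0.156,"y":-0.031,"z":0.494,"ax":0,"ay":0,"az":0,"jaw":-1},
  {"x":-0.156,"y":-0.031,"z":0.494,"ax":0,"ay":0,"az":0,"jaw":-1},
])

```text
time: 19.2
tool_pos: [428.1, 497.9, 7.5]
tcp_rot: [-3.141, -0.299, 0.349]
contact_force: [-0.4, -0.1, -3.1]
grip_width: 19.4
finger_force: 28.8
```

>>> send_rows([
  {"x":0,"y":0,"z":0,"ax":0,"ay":0,"az":0,"jaw":-0.36},
  {"x":0,"y":0,"z":0,"ax":0,"ay":0,"az":0,"jaw":-0.36},
  {"x":0,"y":0,"z":0,"ax":0,"ay":0,"az":0,"jaw":-0.36},
  {"x":0,"y":0,"z":0,"ax":0,"ay":0,"az":0,"jaw":-0.36},
  {"x":0,"y":0,"z":0,"ax":0,"ay":0,"az":0,"jaw":-0.36},
  {"x":0.04,"y":0,"z":-0.12,"ax":0,"ay":0,"az":0,"jaw":-0.36},
  {"x":0.08,"y":0,"z":-0.25,"ax":0,"ay":0,"az":0,"jaw":-0.36},
  {"x":0.13,"y":0,"z":-0.4,"ax":0,"ay":0,"az":0,"jaw":-0.36},
  {"x":0.13,"y":0,"z":-0.4,"ax":0,"ay":-0.14,"az":0,"jaw":-0.36},
  {"x":0.13,"y":0,"z":-0.4,"ax":0,"ay":-0.283,"az":0,"jaw":-0.36},
])

```text
time: 20.45
tool_pos: [428.8, 498.8, 93.1]
tcp_rot: [-3.14, 0.001, 0.35]
contact_force: [0.4, 0.4, -0.3]
grip_width: 29.2
finger_force: 0.0
```

```bash
python3 -c "
from h import *
plan((428,497.5,150,20,0)); o,im,d=snap('w_l4'); W=cloud(o,d); C=cam('wrist',o); print(proj(C,[[480,516,10],[385,482,10]]))
feats('w_l4',dict(long_bolt=(285,360,160,300)))"
```

```text
now [428.8 498.8  93.1] [-1.799e+02  1.000e-01  2.010e+01] j [0.74 0.7  1.29 0.   1.15 1.96] t 20.4 w 29.2
-> (428, 497.5, 150, 20, 0) shift [-0.006  0.004 -0.284] turn [-0.002  0.001  0.001]
[428.8 498.8  93.1] [-3.14e+00  1.00e-03  3.50e-01] 20.45
[[325.53425226 175.95576464]
 [324.41958083 309.14338897]]
long_bolt 3474 zmax 27.0 rect [441.3 508.5 103.3  35.7  23.6] axis deg -155.1
   widths [np.float32(18.0), np.float32(35.0), np.float32(19.0), np.float32(20.0), np.float32(19.0), np.float32(19.0), np.float32(19.0), np.float32(35.0)] ends [489.7 527.7] [395.4 483.9] shank mid lines [[479.29998779296875, 534.5999755859375], [471.1000061035156, 521.5], [462.6000061035156, 509.0], [450.0, 505.1000061035156], [437.6000061035156, 500.8999938964844], [424.8999938964844, 497.3999938964844], [412.3999938964844, 493.6000061035156], [399.70001220703125, 490.0]] ridge z [np.float64(25.9), np.float64(23.4), np.float64(21.9), np.float64(22.4), np.float64(23.5), np.float64(24.6), np.float64(26.0), np.float64(30.5)]
```

```bash
cat >> h.py <<'E'
def boltscan(name,c,deg,L,hw=14,rng=70):
    o,im,d=load(name); P=cloud(o,d)[:300].reshape(-1,3); P=P[np.isfinite(P[:,0])&(P[:,2]>4)&(P[:,2]<45)]
    a=np.radians(deg); u=np.array([np.cos(a),np.sin(a)]); v=np.array([-u[1],u[0]])
    s=(P[:,:2]-c)@u; t=(P[:,:2]-c)@v
    for k in range(-rng,rng,4):
        m=(s>=k)&(s<k+4)&(abs(t)<25); 
        if m.sum()>8: print(k,m.sum(),"t",np.round([t[m].min(),t[m].max()],1),"z",P[m,2].max().round(1),end=" | ")
E
python3 -c "
from h import *
boltscan('w_l4',(437.6,501),17.0,75)"
```

```text
-46 18 t [-17.4  17.5] z 22.5 | -42 135 t [-17.2  17.6] z 29.7 | -38 362 t [-14.9  14.8] z 30.5 | -34 134 t [-9.2  9.1] z 26.0 | -30 136 t [-9.   9.3] z 24.9 | -26 130 t [-8.8  8.7] z 25.0 | -22 139 t [-8.5  8.9] z 24.6 | -18 143 t [-8.9  9.1] z 24.1 | -14 143 t [-8.7  9.3] z 23.6 | -10 139 t [-8.5  9.4] z 23.6 | -6 145 t [-8.9  8.9] z 23.5 | -2 150 t [-9.5  9.8] z 22.9 | 2 140 t [-9.2  9.3] z 22.7 | 6 153 t [-9.   9.4] z 22.1 | 10 147 t [-8.8  9.6] z 22.4 | 14 146 t [-9.   9.9] z 21.9 | 18 146 t [-8.9  9.4] z 21.3 | 22 160 t [-8.7  9.5] z 21.9 | 26 159 t [-9.   9.8] z 21.7 | 30 150 t [-8.7  9.9] z 20.8 | 34 177 t [-8.4 10.1] z 20.4 | 46 47 t [18.1 25. ] z 23.9 | 50 92 t [13.5 24.6] z 24.6 | 54 142 t [ 9.  24.7] z 24.6 | 58 183 t [ 4.6 24.7] z 26.0 | 62 243 t [-0.4 24.8] z 26.7 | 66 296 t [-5.1 24.9] z 26.1 |
```

```bash
python3 -c "
from h import *
plan((430.5,499.1,4,17,0),(430.5,499.1,64,17,0),(400,340,170,58,0),(400,150,170,100,0),(400,-40,170,142,0),(455.8,-233.2,130,183.1,4))"
```

```text
now [431.2 498.5  92.5] [-179.9    0.3   19.9] j [0.74 0.71 1.29 0.   1.15 1.96] t 20.5 w 29.1
-> (430.5, 499.1, 4, 17, 0) shift [ 0.    -0.003  0.443] turn [-0.002  0.006  0.049]
-> (430.5, 499.1, 64, 17, 0) shift [ 0.   0.  -0.3] turn [0. 0. 0.]
-> (400, 340, 170, 58, 0) shift [-0.378  0.716 -0.53 ] turn [ 0.     0.    -0.683]
-> (400, 150, 170, 100, 0) shift [-0.806  0.503  0.   ] turn [ 0.   0.  -0.7]
-> (400, -40, 170, 142, 0) shift [-0.936 -0.165 -0.   ] turn [ 0.   0.  -0.7]
-> (455.8, -233.2, 130, 183.1, 4) shift [-0.815 -0.589  0.2  ] turn [ 0.024  0.064 -0.685]
```

>>> send_rows([
  {"x":0,"y":-0.003,"z":0.08,"ax":0,"ay":0.006,"az":0.049,"jaw":-0.36},
  {"x":0,"y":-0.003,"z":0.16,"ax":0,"ay":0.006,"az":0.049,"jaw":-0.36},
  {"x":0,"y":-0.003,"z":0.24,"ax":0,"ay":0.006,"az":0.049,"jaw":-0.36},
  {"x":0,"y":-0.003,"z":0.31,"ax":0,"ay":0.006,"az":0.049,"jaw":-0.36},
  {"x":0,"y":-0.003,"z":0.37,"ax":0,"ay":0.006,"az":0.049,"jaw":-0.36},
  {"x":0,"y":-0.003,"z":0.42,"ax":0,"ay":0.006,"az":0.049,"jaw":-0.36},
  {"x":0,"y":-0.003,"z":0.443,"ax":0,"ay":0.006,"az":0.049,"jaw":-0.36},
  {"x":0,"y":-0.003,"z":0.443,"ax":0,"ay":0.006,"az":0.049,"jaw":-0.36},
  {"x":0,"y":-0.003,"z":0.443,"ax":0,"ay":0.006,"az":0.049,"jaw":-1},
  {"x":0,"y":-0.003,"z":0.443,"ax":0,"ay":0.006,"az":0.049,"jaw":-1},
])

```text
time: 21.75
tool_pos: [429.5, 499.1, 3.4]
tcp_rot: [-3.141, -0.009, 0.297]
contact_force: [0.3, 0.3, 0.4]
grip_width: 19.1
finger_force: 30.0
```

>>> send_rows([
  {"x":0,"y":0,"z":0,"ax":0,"ay":0,"az":0,"jaw":-1},
  {"x":0,"y":0,"z":0,"ax":0,"ay":0,"az":0,"jaw":-1},
  {"x":0,"y":0,"z":0,"ax":0,"ay":0,"az":0,"jaw":-1},
  {"x":0,"y":0,"z":-0.05,"ax":0,"ay":0,"az":0,"jaw":-1},
  {"x":0,"y":0,"z":-0.12,"ax":0,"ay":0,"az":0,"jaw":-1},
  {"x":0,"y":0,"z":-0.2,"ax":0,"ay":0,"az":0,"jaw":-1},
  {"x":0,"y":0,"z":-0.27,"ax":0,"ay":0,"az":0,"jaw":-1},
  {"x":0,"y":0,"z":-0.3,"ax":0,"ay":0,"az":0,"jaw":-1},
  {"x":0,"y":0,"z":-0.3,"ax":0,"ay":0,"az":0,"jaw":-1},
  {"x":0,"y":0,"z":-0.3,"ax":0,"ay":0,"az":0,"jaw":-1},
])

```text
time: 23.0
tool_pos: [428.4, 498.4, 62.3]
tcp_rot: [-3.142, -0.007, 0.297]
contact_force: [0.2, -0.2, -2.0]
grip_width: 19.5
finger_force: 30.0
```

>>> send_rows([
  {"x":-0.06,"y":0.11,"z":-0.1,"ax":0,"ay":0,"az":-0.1,"jaw":-1},
  {"x":-0.12,"y":0.22,"z":-0.2,"ax":0,"ay":0,"az":-0.2,"jaw":-1},
  {"x":-0.18,"y":0.33,"z":-0.3,"ax":0,"ay":0,"az":-0.3,"jaw":-1},
  {"x":-0.23,"y":0.44,"z":-0.38,"ax":0,"ay":0,"az":-0.4,"jaw":-1},
  {"x":-0.28,"y":0.54,"z":-0.45,"ax":0,"ay":0,"az":-0.5,"jaw":-1},
  {"x":-0.33,"y":0.64,"z":-0.5,"ax":0,"ay":0,"az":-0.6,"jaw":-1},
  {"x":-0.378,"y":0.716,"z":-0.53,"ax":0,"ay":0,"az":-0.683,"jaw":-1},
  {"x":-0.378,"y":0.716,"z":-0.53,"ax":0,"ay":0,"az":-0.683,"jaw":-1},
  {"x":-0.378,"y":0.716,"z":-0.53,"ax":0,"ay":0,"az":-0.683,"jaw":-1},
  {"x":-0.378,"y":0.716,"z":-0.53,"ax":0,"ay":0,"az":-0.683,"jaw":-1},
])

```text
time: 24.25
tool_pos: [397.6, 339.8, 167.6]
tcp_rot: [3.137, -0.006, 1.012]
contact_force: [0.3, -0.2, -2.6]
grip_width: 19.3
finger_force: 30.0
```

>>> send_rows([
  {"x":-0.11,"y":0.07,"z":0,"ax":0,"ay":0,"az":-0.1,"jaw":-1},
  {"x":-0.22,"y":0.14,"z":0,"ax":0,"ay":0,"az":-0.2,"jaw":-1},
  {"x":-0.34,"y":0.21,"z":0,"ax":0,"ay":0,"az":-0.3,"jaw":-1},
  {"x":-0.46,"y":0.28,"z":0,"ax":0,"ay":0,"az":-0.4,"jaw":-1},
  {"x":-0.58,"y":0.36,"z":0,"ax":0,"ay":0,"az":-0.5,"jaw":-1},
  {"x":-0.69,"y":0.43,"z":0,"ax":0,"ay":0,"az":-0.6,"jaw":-1},
  {"x":-0.806,"y":0.503,"z":0,"ax":0,"ay":0,"az":-0.7,"jaw":-1},
  {"x":-0.806,"y":0.503,"z":0,"ax":0,"ay":0,"az":-0.7,"jaw":-1},
  {"x":-0.806,"y":0.503,"z":0,"ax":0,"ay":0,"az":-0.7,"jaw":-1},
  {"x":-0.806,"y":0.503,"z":0,"ax":0,"ay":0,"az":-0.7,"jaw":-1},
])

```text
time: 25.5
tool_pos: [397.6, 150.1, 167.5]
tcp_rot: [3.134, -0.002, 1.746]
contact_force: [-0.2, 0.3, -3.3]
grip_width: 19.6
finger_force: 30.0
```

>>> send_rows([
  {"x":-0.13,"y":-0.02,"z":0,"ax":0,"ay":0,"az":-0.1,"jaw":-1},
  {"x":-0.26,"y":-0.04,"z":0,"ax":0,"ay":0,"az":-0.2,"jaw":-1},
  {"x":-0.4,"y":-0.07,"z":0,"ax":0,"ay":0,"az":-0.3,"jaw":-1},
  {"x":-0.53,"y":-0.09,"z":0,"ax":0,"ay":0,"az":-0.4,"jaw":-1},
  {"x":-0.67,"y":-0.12,"z":0,"ax":0,"ay":0,"az":-0.5,"jaw":-1},
  {"x":-0.8,"y":-0.14,"z":0,"ax":0,"ay":0,"az":-0.6,"jaw":-1},
  {"x":-0.936,"y":-0.165,"z":0,"ax":0,"ay":0,"az":-0.7,"jaw":-1},
  {"x":-0.936,"y":-0.165,"z":0,"ax":0,"ay":0,"az":-0.7,"jaw":-1},
  {"x":-0.936,"y":-0.165,"z":0,"ax":0,"ay":0,"az":-0.7,"jaw":-1},
  {"x":-0.936,"y":-0.165,"z":0,"ax":0,"ay":0,"az":-0.7,"jaw":-1},
])

```text
time: 26.75
tool_pos: [397.6, -39.9, 167.0]
tcp_rot: [3.135, 0.004, 2.479]
contact_force: [0.2, -0.7, -3.0]
grip_width: 18.9
finger_force: 30.0
```

>>> send_rows([
  {"x":-0.12,"y":-0.08,"z":0.03,"ax":0.003,"ay":0.01,"az":-0.1,"jaw":-1},
  {"x":-0.24,"y":-0.17,"z":0.06,"ax":0.007,"ay":0.019,"az":-0.2,"jaw":-1},
  {"x":-0.36,"y":-0.26,"z":0.09,"ax":0.01,"ay":0.028,"az":-0.3,"jaw":-1},
  {"x":-0.48,"y":-0.35,"z":0.12,"ax":0.014,"ay":0.037,"az":-0.4,"jaw":-1},
  {"x":-0.6,"y":-0.43,"z":0.15,"ax":0.017,"ay":0.046,"az":-0.5,"jaw":-1},
  {"x":-0.71,"y":-0.51,"z":0.18,"ax":0.021,"ay":0.055,"az":-0.6,"jaw":-1},
  {"x":-0.815,"y":-0.589,"z":0.2,"ax":0.024,"ay":0.064,"az":-0.685,"jaw":-1},
  {"x":-0.815,"y":-0.589,"z":0.2,"ax":0.024,"ay":0.064,"az":-0.685,"jaw":-1},
  {"x":-0.815,"y":-0.589,"z":0.2,"ax":0.024,"ay":0.064,"az":-0.685,"jaw":-1},
  {"x":-0.815,"y":-0.589,"z":0.2,"ax":0.024,"ay":0.064,"az":-0.685,"jaw":-1},
])

```text
time: 28.0
tool_pos: [453.9, -232.8, 127.1]
tcp_rot: [3.139, -0.062, -3.086]
contact_force: [-0.3, -0.4, -2.4]
grip_width: 19.3
finger_force: 30.0
```

```bash
python3 -c "
from h import *
plan((455.8,-233.2,60,183.1,4),(455.8,-233.2,23,183.1,4)); o,im,d=snap('w_l5'); W=cloud(o,d)
P=W[:330].reshape(-1,3); P=P[(abs(P[:,0]-455)<70)&(abs(P[:,1]+233)<25)&(P[:,2]>118)&(P[:,2]<165)]
a=np.radians(3.1);u=np.array([np.cos(a),np.sin(a)]);s=(P[:,:2]-[455.8,-233.2])@u;t=(P[:,:2]-[455.8,-233.2])@[-u[1],u[0]]
for k in range(-60,60,6):
  m=(s>=k)&(s<k+6)
  if m.sum()>5: print(k,m.sum(),t[m].min().round(1),t[m].max().round(1),P[m,2].max().round(1))
"
```

```text
now [ 453.9 -232.8  127.1] [ 179.8   -3.6 -176.8] j [-0.6   0.45  1.66 -0.04  1.08 -2.21] t 28.0 w 19.3
-> (455.8, -233.2, 60, 183.1, 4) shift [-0.03  -0.003  0.334] turn [0.003 0.007 0.001]
-> (455.8, -233.2, 23, 183.1, 4) shift [-0.013 -0.     0.185] turn [0. 0. 0.]
[ 453.9 -232.8  127.1] [ 3.139 -0.062 -3.086] 28.0
-48 601 -9.5 9.6 146.5
-42 560 -9.1 9.7 147.7
-36 558 -8.7 9.8 146.6
-30 543 -8.8 9.9 146.8
-24 530 -8.8 10.1 147.6
-18 868 -23.7 25.6 148.1
-12 1996 -24.0 25.8 165.0
-6 562 -9.2 10.2 159.5
0 349 -9.1 10.3 148.5
6 8 -9.0 10.2 139.5
```

>>> send_rows([
  {"x":-0.021,"y":-0.004,"z":0.1,"ax":0.003,"ay":0.007,"az":0,"jaw":-1},
  {"x":-0.027,"y":-0.004,"z":0.2,"ax":0.003,"ay":0.007,"az":0,"jaw":-1},
  {"x":-0.033,"y":-0.004,"z":0.3,"ax":0.003,"ay":0.007,"az":0,"jaw":-1},
  {"x":-0.037,"y":-0.004,"z":0.37,"ax":0.003,"ay":0.007,"az":0,"jaw":-1},
  {"x":-0.041,"y":-0.004,"z":0.43,"ax":0.003,"ay":0.007,"az":0,"jaw":-1},
  {"x":-0.043,"y":-0.004,"z":0.46,"ax":0.003,"ay":0.007,"az":0,"jaw":-1},
  {"x":-0.045,"y":-0.004,"z":0.485,"ax":0.003,"ay":0.007,"az":0,"jaw":-1},
  {"x":-0.047,"y":-0.004,"z":0.51,"ax":0.003,"ay":0.007,"az":0,"jaw":-1},
  {"x":-0.048,"y":-0.004,"z":0.525,"ax":0.003,"ay":0.007,"az":0,"jaw":-1},
  {"x":-0.048,"y":-0.004,"z":0.525,"ax":0.003,"ay":0.007,"az":0,"jaw":-1},
])

```text
time: 29.3
tool_pos: [457.2, -234.0, 22.1]
tcp_rot: [-3.141, -0.069, -3.087]
contact_force: [-1.1, 3.5, 2.7]
grip_width: 19.1
finger_force: 30.0
```

```bash
python3 -c "
from h import *
plan((456.8,-233.4,21.5,183.1,4)); o=bot.get_obs(); print(o['contact_force'].round(1))
o,im,d=snap('w_l6')
p,d=bot.capture('scene'); cv2.imwrite('pics/s2.png',cv2.resize(np.ascontiguousarray(p[150:270,290:450,::-1]),None,fx=4,fy=4))"
```

```text
now [ 457.2 -234.    22.1] [-180.    -4.  -176.9] j [-0.6   0.61  1.74 -0.06  0.85 -2.18] t 29.3 w 19.1
-> (456.8, -233.4, 21.5, 183.1, 4) shift [0.001 0.003 0.003] turn [-0.001  0.001  0.001]
[-1.1  3.5  2.7]
[ 457.2 -234.    22.1] [-3.141 -0.069 -3.087] 29.3
```

View pics/w_l6.png

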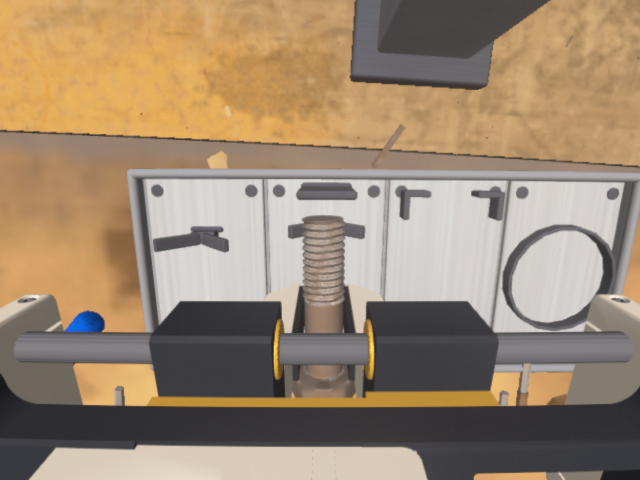

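>>> send_rows([
  {"x":0,"y":0,"z":0,"ax":0,"ay":0,"az":0,"jaw":-0.35},
  {"x":0,"y":0,"z":0,"ax":0,"ay":0,"az":0,"jaw":-0.35},
  {"x":0,"y":0,"z":0,"ax":0,"ay":0,"az":0,"jaw":-0.35},
  {"x":0,"y":0,"z":0,"ax":0,"ay":0,"az":0,"jaw":-0.35},
  {"x":0.01,"y":0,"z":-0.1,"ax":0,"ay":0,"az":0,"jaw":-0.35},
  {"x":0.02,"y":0,"z":-0.25,"ax":0,"ay":0,"az":0,"jaw":-0.35},
  {"x":0.03,"y":0,"z":-0.45,"ax":0,"ay":0,"az":0,"jaw":-0.35},
  {"x":0.045,"y":0,"z":-0.65,"ax":0,"ay":0,"az":0,"jaw":-0.35},
  {"x":0.05,"y":0,"z":-0.74,"ax":0,"ay":-0.067,"az":0,"jaw":-0.35},
  {"x":0.05,"y":0,"z":-0.74,"ax":0,"ay":-0.067,"az":0,"jaw":-0.35},
])

```text
time: 30.65
tool_pos: [457.3, -234.5, 171.3]
tcp_rot: [-3.139, 0.003, -3.088]
contact_force: [-0.2, -0.5, -0.6]
grip_width: 29.9
finger_force: 0.0
```

```bash
cat >> h.py <<'E'
def scan(P,c,deg,z0,z1,r=60,w=25):
    a=np.radians(deg);u=np.array([np.cos(a),np.sin(a)]);s=(P[:,:2]-c)@u;t=(P[:,:2]-c)@[-u[1],u[0]]
    g=(P[:,2]>z0)&(P[:,2]<z1)
    for k in range(-r,r,6):
        m=g&(s>=k)&(s<k+6)&(abs(t)<w)
        if m.sum()>5: print(k,m.sum(),t[m].min().round(1),t[m].max().round(1),P[m,2].max().round(1),end=" | ")
    print()
E
python3 -c "
from h import *
o,im,d=snap('w_l7'); W=cloud(o,d)[:290].reshape(-1,3); scan(W,(447.8,-233.6),3.1,24,60)
plan((400,-50,170,181,0),(400,130,170,178.8,0),(425.5,145.2,4,178.8,0))"
```

```text
[ 457.3 -234.5  171.3] [-3.139e+00  3.000e-03 -3.088e+00] 30.65
-48 182 -12.0 12.7 38.7 | -36 226 -16.7 17.4 41.5 | -30 244 -16.7 17.5 41.7 | -24 155 -9.0 9.8 41.2 | -18 154 -9.0 9.1 41.6 | -12 146 -9.1 10.0 41.0 | -6 145 -9.1 9.2 41.2 | 0 138 -9.2 10.1 41.7 | 6 142 -8.3 9.3 41.3 | 12 132 -8.3 9.4 42.2 | 18 133 -8.4 8.5 41.4 | 24 214 -16.6 16.7 41.7 | 30 168 -16.6 16.8 41.5 | 36 320 -16.6 17.0 46.8 | 42 243 -16.7 17.1 47.6 | 48 164 -16.7 17.1 47.4 | 
now [ 456.9 -234.2  170. ] [-179.9    0.  -176.9] j [-0.62  0.37  1.64 -0.    1.12 -2.25] t 30.7 w 29.8
-> (400, -50, 170, 181, 0) shift [ 0.234  0.935 -0.001] turn [-0.001  0.     0.035]
-> (400, 130, 170, 178.8, 0) shift [-0.016  0.9    0.   ] turn [ 0.    -0.     0.037]
-> (425.5, 145.2, 4, 178.8, 0) shift [-0.126  0.079  0.83 ] turn [0. 0. 0.]
```

View pics/w_l7.png

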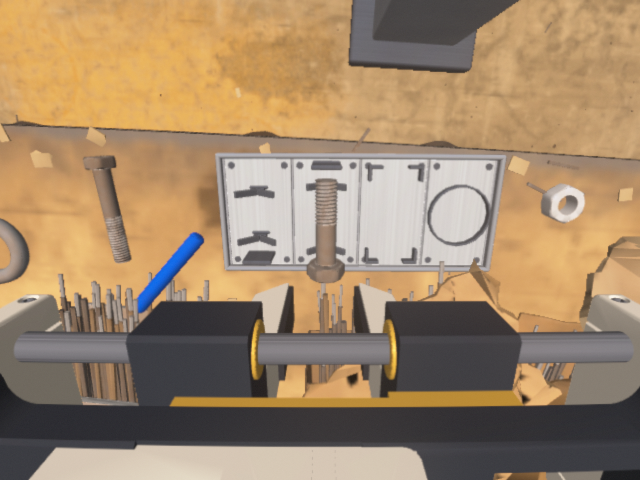

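>>> send_rows([
  {"x":0.04,"y":0.13,"z":0,"ax":0,"ay":0,"az":0.005,"jaw":-0.35},
  {"x":0.08,"y":0.27,"z":0,"ax":0,"ay":0,"az":0.01,"jaw":-0.35},
  {"x":0.11,"y":0.41,"z":0,"ax":0,"ay":0,"az":0.015,"jaw":-0.35},
  {"x":0.14,"y":0.55,"z":0,"ax":0,"ay":0,"az":0.02,"jaw":-0.35},
  {"x":0.17,"y":0.7,"z":0,"ax":0,"ay":0,"az":0.025,"jaw":-0.35},
  {"x":0.21,"y":0.83,"z":0,"ax":0,"ay":0,"az":0.03,"jaw":-0.35},
  {"x":0.234,"y":0.935,"z":0,"ax":0,"ay":0,"az":0.035,"jaw":-0.35},
  {"x":0.234,"y":0.935,"z":0,"ax":0,"ay":0,"az":0.035,"jaw":-0.35},
  {"x":0.234,"y":0.935,"z":0,"ax":0,"ay":0,"az":0.035,"jaw":-0.35},
  {"x":0.234,"y":0.935,"z":0,"ax":0,"ay":0,"az":0.035,"jaw":-0.35},
])

```text
time: 31.95
tool_pos: [400.6, -50.6, 169.4]
tcp_rot: [-3.141, 0.0, -3.124]
contact_force: [0.1, -0.7, 0.4]
grip_width: 30.1
finger_force: 0.0
```

>>> send_rows([
  {"x":0,"y":0.13,"z":0,"ax":0,"ay":0,"az":0.005,"jaw":-0.35},
  {"x":0,"y":0.27,"z":0,"ax":0,"ay":0,"az":0.01,"jaw":-0.35},
  {"x":0,"y":0.41,"z":0,"ax":0,"ay":0,"az":0.015,"jaw":-0.35},
  {"x":0,"y":0.55,"z":0,"ax":0,"ay":0,"az":0.02,"jaw":-0.35},
  {"x":-0.01,"y":0.7,"z":0,"ax":0,"ay":0,"az":0.025,"jaw":-0.35},
  {"x":-0.016,"y":0.82,"z":0,"ax":0,"ay":0,"az":0.03,"jaw":-0.35},
  {"x":-0.016,"y":0.9,"z":0,"ax":0,"ay":0,"az":0.037,"jaw":-0.35},
  {"x":-0.016,"y":0.9,"z":0,"ax":0,"ay":0,"az":0.037,"jaw":-0.35},
  {"x":-0.016,"y":0.9,"z":0,"ax":0,"ay":0,"az":0.037,"jaw":-0.35},
  {"x":-0.016,"y":0.9,"z":0,"ax":0,"ay":0,"az":0.037,"jaw":-0.35},
])

```text
time: 33.2
tool_pos: [400.4, 129.4, 169.6]
tcp_rot: [-3.141, 0.001, 3.12]
contact_force: [-0.6, -0.5, 0.1]
grip_width: 29.6
finger_force: 0.0
```

```bash
python3 -c "
from h import *
plan((425.5,145.2,4,178.8,0))
o,im,d=snap('w_s1'); W=cloud(o,d)[:300].reshape(-1,3); scan(W,(421.5,145.3),-1.2,4,45)"
```

```text
now [400.4 129.4 169.6] [-180.     0.   178.8] j [ 0.13  0.21  1.88 -0.    1.05 -1.42] t 33.2 w 29.6
-> (425.5, 145.2, 4, 178.8, 0) shift [-0.124  0.082  0.828] turn [-0.001  0.001 -0.   ]
[400.4 129.4 169.6] [-3.141e+00  1.000e-03  3.120e+00] 33.2
-36 22 -7.6 7.0 19.0 | -30 153 -8.5 9.2 20.6 | -24 129 -9.4 9.2 21.9 | -18 127 -9.4 9.3 21.4 | -12 123 -9.3 9.6 22.9 | -6 123 -9.3 9.5 23.4 | 0 125 -8.4 8.6 24.0 | 6 119 -8.4 8.6 23.9 | 12 115 -8.4 8.8 24.7 | 18 118 -8.3 8.8 25.0 | 24 196 -14.0 15.1 30.8 | 30 295 -16.9 18.0 32.3 | 36 163 -16.9 16.9 32.8 | 42 16 -11.2 11.6 30.7 |
```

>>> send_rows([
  {"x":-0.06,"y":0.04,"z":0.1,"ax":0,"ay":0,"az":0,"jaw":-0.35},
  {"x":-0.122,"y":0.081,"z":0.2,"ax":0,"ay":0,"az":0,"jaw":-0.35},
  {"x":-0.122,"y":0.081,"z":0.35,"ax":0,"ay":0,"az":0,"jaw":-0.35},
  {"x":-0.122,"y":0.081,"z":0.48,"ax":0,"ay":0,"az":0,"jaw":-0.35},
  {"x":-0.122,"y":0.081,"z":0.6,"ax":0,"ay":0,"az":0,"jaw":-0.35},
  {"x":-0.122,"y":0.081,"z":0.68,"ax":0,"ay":0,"az":0,"jaw":-0.35},
  {"x":-0.122,"y":0.081,"z":0.75,"ax":0,"ay":0,"az":0,"jaw":-0.35},
  {"x":-0.122,"y":0.081,"z":0.8,"ax":0,"ay":0,"az":0,"jaw":-0.35},
  {"x":-0.122,"y":0.081,"z":0.825,"ax":0,"ay":0,"az":0,"jaw":-0.35},
  {"x":-0.122,"y":0.081,"z":0.825,"ax":0,"ay":0,"az":0,"jaw":-0.35},
])

```text
time: 34.5
tool_pos: [425.1, 145.7, 4.6]
tcp_rot: [-3.141, 0.001, 3.121]
contact_force: [0.7, -0.3, 0.9]
grip_width: 30.1
finger_force: 0.0
```

>>> send_rows([
  {"x":0,"y":0,"z":0,"ax":0,"ay":0,"az":0,"jaw":-1},
  {"x":0,"y":0,"z":0,"ax":0,"ay":0,"az":0,"jaw":-1},
  {"x":0,"y":0,"z":0,"ax":0,"ay":0,"az":0,"jaw":-1},
  {"x":0,"y":0,"z":0,"ax":0,"ay":0,"az":0,"jaw":-1},
  {"x":0.01,"y":0,"z":-0.05,"ax":0,"ay":0,"az":0,"jaw":-1},
  {"x":0.04,"y":0,"z":-0.15,"ax":0,"ay":0,"az":0,"jaw":-1},
  {"x":0.08,"y":0,"z":-0.27,"ax":0,"ay":0,"az":0,"jaw":-1},
  {"x":0.12,"y":0,"z":-0.4,"ax":0,"ay":0,"az":0,"jaw":-1},
  {"x":0.12,"y":0,"z":-0.4,"ax":0,"ay":0,"az":0,"jaw":-1},
  {"x":0.12,"y":0,"z":-0.4,"ax":0,"ay":0,"az":0,"jaw":-1},
])

```text
time: 35.75
tool_pos: [400.8, 146.2, 84.1]
tcp_rot: [-3.141, 0.0, 3.121]
contact_force: [0.4, 0.3, -2.2]
grip_width: 19.2
finger_force: 30.0
```

```bash
python3 -c "
from h import *
plan((395,20,170,132,0),(400,-150,170,80,0),(430,-270,150,40,0),(446.5,-295,120,3.1,4))"
```

```text
now [400.8 146.2  84.1] [-180.     0.   178.8] j [ 0.17  0.36  1.97 -0.    0.81 -1.38] t 35.8 w 19.2
-> (395, 20, 170, 132, 0) shift [ 0.016 -0.632 -0.429] turn [-0.001  0.     0.781]
-> (400, -150, 170, 80, 0) shift [-0.648 -0.55  -0.   ] turn [ 0.    -0.     0.867]
-> (430, -270, 150, 40, 0) shift [-0.565  0.252  0.1  ] turn [ 0.    -0.     0.667]
-> (446.5, -295, 120, 3.1, 4) shift [-0.017  0.149  0.15 ] turn [-0.021  0.064  0.615]
```

>>> send_rows([
  {"x":0.002,"y":-0.08,"z":-0.08,"ax":0,"ay":0,"az":0.1,"jaw":-1},
  {"x":0.004,"y":-0.16,"z":-0.16,"ax":0,"ay":0,"az":0.2,"jaw":-1},
  {"x":0.006,"y":-0.24,"z":-0.24,"ax":0,"ay":0,"az":0.3,"jaw":-1},
  {"x":0.008,"y":-0.32,"z":-0.3,"ax":0,"ay":0,"az":0.4,"jaw":-1},
  {"x":0.01,"y":-0.42,"z":-0.36,"ax":0,"ay":0,"az":0.52,"jaw":-1},
  {"x":0.012,"y":-0.52,"z":-0.4,"ax":0,"ay":0,"az":0.65,"jaw":-1},
  {"x":0.016,"y":-0.632,"z":-0.429,"ax":0,"ay":0,"az":0.781,"jaw":-1},
  {"x":0.016,"y":-0.632,"z":-0.429,"ax":0,"ay":0,"az":0.781,"jaw":-1},
  {"x":0.016,"y":-0.632,"z":-0.429,"ax":0,"ay":0,"az":0.781,"jaw":-1},
  {"x":0.016,"y":-0.632,"z":-0.429,"ax":0,"ay":0,"az":0.781,"jaw":-1},
])

```text
time: 37.0
tool_pos: [394.9, 20.6, 169.9]
tcp_rot: [-3.141, -0.0, 2.305]
contact_force: [0.2, 0.7, -1.8]
grip_width: 18.9
finger_force: 30.0
```

>>> send_rows([
  {"x":-0.09,"y":-0.08,"z":0,"ax":0,"ay":0,"az":0.12,"jaw":-1},
  {"x":-0.18,"y":-0.16,"z":0,"ax":0,"ay":0,"az":0.24,"jaw":-1},
  {"x":-0.27,"y":-0.24,"z":0,"ax":0,"ay":0,"az":0.36,"jaw":-1},
  {"x":-0.36,"y":-0.32,"z":0,"ax":0,"ay":0,"az":0.48,"jaw":-1},
  {"x":-0.45,"y":-0.4,"z":0,"ax":0,"ay":0,"az":0.6,"jaw":-1},
  {"x":-0.55,"y":-0.48,"z":0,"ax":0,"ay":0,"az":0.73,"jaw":-1},
  {"x":-0.648,"y":-0.55,"z":0,"ax":0,"ay":0,"az":0.867,"jaw":-1},
  {"x":-0.648,"y":-0.55,"z":0,"ax":0,"ay":0,"az":0.867,"jaw":-1},
  {"x":-0.648,"y":-0.55,"z":0,"ax":0,"ay":0,"az":0.867,"jaw":-1},
  {"x":-0.648,"y":-0.55,"z":0,"ax":0,"ay":0,"az":0.867,"jaw":-1},
])

```text
time: 38.25
tool_pos: [399.9, -148.9, 170.5]
tcp_rot: [3.141, 0.0, 1.398]
contact_force: [0.1, -0.3, -2.7]
grip_width: 19.5
finger_force: 30.0
```

>>> send_rows([
  {"x":-0.08,"y":0.03,"z":0.01,"ax":0,"ay":0,"az":0.1,"jaw":-1},
  {"x":-0.16,"y":0.07,"z":0.03,"ax":0,"ay":0,"az":0.2,"jaw":-1},
  {"x":-0.24,"y":0.1,"z":0.04,"ax":0,"ay":0,"az":0.3,"jaw":-1},
  {"x":-0.32,"y":0.14,"z":0.06,"ax":0,"ay":0,"az":0.4,"jaw":-1},
  {"x":-0.4,"y":0.18,"z":0.07,"ax":0,"ay":0,"az":0.5,"jaw":-1},
  {"x":-0.48,"y":0.21,"z":0.09,"ax":0,"ay":0,"az":0.6,"jaw":-1},
  {"x":-0.565,"y":0.252,"z":0.1,"ax":0,"ay":0,"az":0.667,"jaw":-1},
  {"x":-0.565,"y":0.252,"z":0.1,"ax":0,"ay":0,"az":0.667,"jaw":-1},
  {"x":-0.565,"y":0.252,"z":0.1,"ax":0,"ay":0,"az":0.667,"jaw":-1},
  {"x":-0.565,"y":0.252,"z":0.1,"ax":0,"ay":0,"az":0.667,"jaw":-1},
])

```text
time: 39.5
tool_pos: [429.9, -269.1, 150.8]
tcp_rot: [3.141, -0.0, 0.699]
contact_force: [-0.3, 0.4, -1.8]
grip_width: 19.4
finger_force: 30.0
```

>>> send_rows([
  {"x":-0.003,"y":0.03,"z":0.03,"ax":-0.004,"ay":0.012,"az":0.12,"jaw":-1},
  {"x":-0.006,"y":0.06,"z":0.06,"ax":-0.008,"ay":0.025,"az":0.24,"jaw":-1},
  {"x":-0.01,"y":0.09,"z":0.09,"ax":-0.012,"ay":0.037,"az":0.36,"jaw":-1},
  {"x":-0.013,"y":0.12,"z":0.12,"ax":-0.016,"ay":0.05,"az":0.48,"jaw":-1},
  {"x":-0.017,"y":0.149,"z":0.15,"ax":-0.021,"ay":0.064,"az":0.615,"jaw":-1},
  {"x":-0.017,"y":0.149,"z":0.15,"ax":-0.021,"ay":0.064,"az":0.615,"jaw":-1},
  {"x":-0.017,"y":0.149,"z":0.15,"ax":-0.021,"ay":0.064,"az":0.615,"jaw":-1},
  {"x":-0.017,"y":0.149,"z":0.15,"ax":-0.021,"ay":0.064,"az":0.615,"jaw":-1},
  {"x":-0.017,"y":0.149,"z":0.15,"ax":-0.021,"ay":0.064,"az":0.615,"jaw":-1},
  {"x":-0.017,"y":0.149,"z":0.15,"ax":-0.021,"ay":0.064,"az":0.615,"jaw":-1},
])

```text
time: 40.75
tool_pos: [446.5, -295.0, 120.8]
tcp_rot: [3.141, -0.07, 0.053]
contact_force: [0.0, -0.1, -2.6]
grip_width: 19.2
finger_force: 30.0
```

```bash
python3 -c "
from h import *
plan((446.7,-295.2,21.5,3.1,4))
o,im,d=snap('w_s2'); W=cloud(o,d)[:340].reshape(-1,3); scan(W,(446.7,-295.2),3.1,105,155,w=14)"
```

```text
now [ 446.5 -295.   120.8] [180.  -4.   3.] j [-0.76  0.44  1.7   0.06  0.96  0.73] t 40.8 w 19.2
-> (446.7, -295.2, 21.5, 3.1, 4) shift [-0.034  0.001  0.495] turn [ 0.    -0.    -0.001]
[ 446.5 -295.   120.8] [ 3.141 -0.07   0.053] 40.75
-12 188 -9.5 9.8 138.5 | -6 545 -9.5 9.9 148.7 | 0 570 -9.5 9.9 154.5 | 6 1265 -14.0 14.0 155.0 | 12 516 -9.5 9.8 139.1 | 18 524 -9.4 9.6 139.0 | 24 525 -9.3 9.6 139.0 | 30 553 -9.2 9.6 138.9 |
```

>>> send_rows([
  {"x":-0.009,"y":0,"z":0.1,"ax":0,"ay":0,"az":0,"jaw":-1},
  {"x":-0.016,"y":0,"z":0.2,"ax":0,"ay":0,"az":0,"jaw":-1},
  {"x":-0.023,"y":0,"z":0.29,"ax":0,"ay":0,"az":0,"jaw":-1},
  {"x":-0.028,"y":0,"z":0.36,"ax":0,"ay":0,"az":0,"jaw":-1},
  {"x":-0.032,"y":0,"z":0.41,"ax":0,"ay":0,"az":0,"jaw":-1},
  {"x":-0.034,"y":0,"z":0.44,"ax":0,"ay":0,"az":0,"jaw":-1},
  {"x":-0.035,"y":0,"z":0.465,"ax":0,"ay":0,"az":0,"jaw":-1},
  {"x":-0.036,"y":0,"z":0.48,"ax":0,"ay":0,"az":0,"jaw":-1},
  {"x":-0.036,"y":0,"z":0.488,"ax":0,"ay":0,"az":0,"jaw":-1},
  {"x":-0.036,"y":0,"z":0.488,"ax":0,"ay":0,"az":0,"jaw":-1},
])

```text
time: 42.05
tool_pos: [446.4, -295.5, 23.3]
tcp_rot: [3.14, -0.071, 0.053]
contact_force: [-0.0, -2.1, -0.3]
grip_width: 19.2
finger_force: 30.0
```

```bash
python3 -c "
from h import *
plan(); print(bot.get_obs()['contact_force'].round(1))
o,im,d=snap('w_s3'); W=cloud(o,d)[:340].reshape(-1,3); scan(W,(451,-295.1),3.1,25,60,w=20)"
```

```text
now [ 446.4 -295.5   23.3] [179.9  -4.1   3. ] j [-0.76  0.59  1.78  0.08  0.72  0.7 ] t 42.0 w 19.2
[-0.  -2.1 -0.3]
[ 446.4 -295.5   23.3] [ 3.14  -0.071  0.053] 42.05
-18 67 -9.9 9.4 39.1 | -12 515 -9.9 9.4 50.5 | -6 607 -9.9 9.5 56.8 | 0 1829 -20.0 20.0 60.0 | 6 700 -19.6 19.9 41.8 | 12 504 -13.2 9.3 41.7 | 18 946 -17.7 16.7 41.4 | 24 698 -15.9 14.6 41.6 | 30 16 -9.7 10.5 35.6 | 36 725 -13.2 12.6 38.7 |
```

>>> send_rows([
  {"x":0,"y":0,"z":0,"ax":0,"ay":0,"az":0,"jaw":-0.35},
  {"x":0,"y":0,"z":0,"ax":0,"ay":0,"az":0,"jaw":-0.35},
  {"x":0,"y":0,"z":0,"ax":0,"ay":0,"az":0,"jaw":-0.35},
  {"x":0,"y":0,"z":0,"ax":0,"ay":0,"az":0,"jaw":-0.35},
  {"x":0.01,"y":0,"z":-0.1,"ax":0,"ay":0,"az":0,"jaw":-0.35},
  {"x":0.02,"y":0,"z":-0.25,"ax":0,"ay":0,"az":0,"jaw":-0.35},
  {"x":0.03,"y":0,"z":-0.45,"ax":0,"ay":0,"az":0,"jaw":-0.35},
  {"x":0.045,"y":0,"z":-0.65,"ax":0,"ay":0,"az":0,"jaw":-0.35},
  {"x":0.05,"y":0,"z":-0.74,"ax":0,"ay":-0.067,"az":0,"jaw":0.2},
  {"x":0.05,"y":0,"z":-0.74,"ax":0,"ay":-0.067,"az":0,"jaw":0.2},
])

```text
time: 43.35
tool_pos: [447.1, -295.5, 172.4]
tcp_rot: [3.139, -0.003, 0.054]
contact_force: [-0.1, 0.3, -1.2]
grip_width: 45.1
finger_force: 0.0
```

```bash
python3 -c "
from h import *
o,im,d=snap('w_s4'); W=cloud(o,d)[:300].reshape(-1,3); scan(W,(451,-295.1),3.1,24,60); scan(W,(447.8,-233.6),3.1,24,60)
plan((400,-110,170,3,0),(395,80,170,10,0),(385,270,170,18,0),(395,400,170,25.5,0))"
```

```text
[ 447.1 -295.5  172.4] [ 3.139e+00 -3.000e-03  5.400e-02] 43.35
-48 85 -14.8 15.2 46.5 | -42 234 -17.8 17.2 47.2 | -36 367 -17.7 17.0 48.2 | -30 149 -17.5 15.9 41.1 | -24 244 -17.5 16.8 41.6 | -18 139 -9.2 8.6 41.8 | -12 137 -9.2 8.6 41.3 | -6 142 -10.1 8.5 41.4 | 0 146 -10.0 9.4 41.5 | 6 143 -10.0 9.3 41.9 | 12 143 -9.9 9.2 41.7 | 18 276 -17.8 16.2 41.2 | 24 182 -13.4 11.8 41.1 | 36 191 -13.0 12.3 38.7 | 
-48 252 -13.0 12.7 38.6 | -36 144 -16.4 17.2 41.2 | -30 229 -16.7 17.4 41.3 | -24 132 -9.3 8.9 41.8 | -18 140 -9.5 9.4 41.0 | -12 132 -9.5 8.8 41.8 | -6 143 -9.7 8.8 41.4 | 0 151 -9.2 9.7 41.8 | 6 142 -9.1 8.5 41.4 | 12 149 -9.3 9.1 41.3 | 18 153 -9.3 8.8 41.0 | 24 224 -17.3 17.4 41.6 | 30 224 -17.4 17.1 41.6 | 36 160 -17.4 14.1 47.6 | 42 294 -17.5 17.6 47.7 | 48 296 -17.4 16.9 47.5 | 
now [ 446.1 -294.9  170.9] [ 1.8e+02 -1.0e-01  3.1e+00] j [-0.73  0.41  1.58  0.    1.15  0.79] t 43.4 w 49.4
-> (400, -110, 170, 3, 0) shift [-0.181 -0.935  0.004] turn [ 0.    -0.001  0.001]
-> (395, 80, 170, 10, 0) shift [ 0.025 -0.95  -0.   ] turn [ 0.     0.    -0.117]
-> (385, 270, 170, 18, 0) shift [ 0.116 -0.944 -0.   ] turn [ 0.     0.    -0.133]
-> (395, 400, 170, 25.5, 0) shift [ 0.248 -0.603 -0.   ] turn [-0.     0.    -0.125]
```

Both bolts are seated level. Next is the nut.

>>> send_rows([
  {"x":-0.03,"y":-0.13,"z":0,"ax":0,"ay":0,"az":0,"jaw":0.2},
  {"x":-0.06,"y":-0.28,"z":0,"ax":0,"ay":0,"az":0,"jaw":0.2},
  {"x":-0.09,"y":-0.44,"z":0,"ax":0,"ay":0,"az":0,"jaw":0.2},
  {"x":-0.12,"y":-0.6,"z":0,"ax":0,"ay":0,"az":0,"jaw":0.2},
  {"x":-0.15,"y":-0.77,"z":0,"ax":0,"ay":0,"az":0,"jaw":0.2},
  {"x":-0.181,"y":-0.935,"z":0,"ax":0,"ay":0,"az":0,"jaw":0.2},
  {"x":-0.181,"y":-0.935,"z":0,"ax":0,"ay":0,"az":0,"jaw":0.2},
  {"x":-0.181,"y":-0.935,"z":0,"ax":0,"ay":0,"az":0,"jaw":0.2},
  {"x":-0.181,"y":-0.935,"z":0,"ax":0,"ay":0,"az":0,"jaw":0.2},
  {"x":-0.181,"y":-0.935,"z":0,"ax":0,"ay":0,"az":0,"jaw":0.2},
])

```text
time: 44.65
tool_pos: [399.9, -110.8, 170.9]
tcp_rot: [3.141, 0.0, 0.052]
contact_force: [0.8, -0.3, -0.0]
grip_width: 54.7
finger_force: 0.0
```

>>> send_rows([
  {"x":0,"y":-0.15,"z":0,"ax":0,"ay":0,"az":-0.02,"jaw":0.2},
  {"x":0.01,"y":-0.3,"z":0,"ax":0,"ay":0,"az":-0.04,"jaw":0.2},
  {"x":0.015,"y":-0.46,"z":0,"ax":0,"ay":0,"az":-0.06,"jaw":0.2},
  {"x":0.02,"y":-0.62,"z":0,"ax":0,"ay":0,"az":-0.08,"jaw":0.2},
  {"x":0.025,"y":-0.79,"z":0,"ax":0,"ay":0,"az":-0.1,"jaw":0.2},
  {"x":0.025,"y":-0.95,"z":0,"ax":0,"ay":0,"az":-0.117,"jaw":0.2},
  {"x":0.025,"y":-0.95,"z":0,"ax":0,"ay":0,"az":-0.117,"jaw":0.2},
  {"x":0.025,"y":-0.95,"z":0,"ax":0,"ay":0,"az":-0.117,"jaw":0.2},
  {"x":0.025,"y":-0.95,"z":0,"ax":0,"ay":0,"az":-0.117,"jaw":0.2},
  {"x":0.025,"y":-0.95,"z":0,"ax":0,"ay":0,"az":-0.117,"jaw":0.2},
])

```text
time: 45.9
tool_pos: [394.9, 79.1, 171.1]
tcp_rot: [3.141, 0.0, 0.174]
contact_force: [-0.1, 0.2, -0.4]
grip_width: 55.4
finger_force: 0.0
```

>>> send_rows([
  {"x":0.02,"y":-0.15,"z":0,"ax":0,"ay":0,"az":-0.02,"jaw":0.2},
  {"x":0.04,"y":-0.3,"z":0,"ax":0,"ay":0,"az":-0.04,"jaw":0.2},
  {"x":0.06,"y":-0.46,"z":0,"ax":0,"ay":0,"az":-0.06,"jaw":0.2},
  {"x":0.08,"y":-0.62,"z":0,"ax":0,"ay":0,"az":-0.08,"jaw":0.2},
  {"x":0.1,"y":-0.79,"z":0,"ax":0,"ay":0,"az":-0.11,"jaw":0.2},
  {"x":0.116,"y":-0.944,"z":0,"ax":0,"ay":0,"az":-0.133,"jaw":0.2},
  {"x":0.116,"y":-0.944,"z":0,"ax":0,"ay":0,"az":-0.133,"jaw":0.2},
  {"x":0.116,"y":-0.944,"z":0,"ax":0,"ay":0,"az":-0.133,"jaw":0.2},
  {"x":0.116,"y":-0.944,"z":0,"ax":0,"ay":0,"az":-0.133,"jaw":0.2},
  {"x":0.116,"y":-0.944,"z":0,"ax":0,"ay":0,"az":-0.133,"jaw":0.2},
])

```text
time: 47.15
tool_pos: [384.9, 269.0, 171.1]
tcp_rot: [3.141, 0.0, 0.313]
contact_force: [0.6, 0.2, 0.3]
grip_width: 55.4
finger_force: 0.0
```

>>> send_rows([
  {"x":0.05,"y":-0.12,"z":0,"ax":0,"ay":0,"az":-0.02,"jaw":0.2},
  {"x":0.1,"y":-0.25,"z":0,"ax":0,"ay":0,"az":-0.05,"jaw":0.2},
  {"x":0.15,"y":-0.38,"z":0,"ax":0,"ay":0,"az":-0.08,"jaw":0.2},
  {"x":0.2,"y":-0.5,"z":0,"ax":0,"ay":0,"az":-0.1,"jaw":0.2},
  {"x":0.248,"y":-0.603,"z":0,"ax":0,"ay":0,"az":-0.125,"jaw":0.2},
  {"x":0.248,"y":-0.603,"z":0,"ax":0,"ay":0,"az":-0.125,"jaw":0.2},
  {"x":0.248,"y":-0.603,"z":0,"ax":0,"ay":0,"az":-0.125,"jaw":0.2},
  {"x":0.248,"y":-0.603,"z":0,"ax":0,"ay":0,"az":-0.125,"jaw":0.2},
  {"x":0.248,"y":-0.603,"z":0,"ax":0,"ay":0,"az":-0.125,"jaw":0.2},
  {"x":0.248,"y":-0.603,"z":0,"ax":0,"ay":0,"az":-0.125,"jaw":0.2},
])

```text
time: 48.4
tool_pos: [394.7, 399.5, 171.1]
tcp_rot: [3.141, 0.0, 0.445]
contact_force: [-0.1, 0.1, -0.4]
grip_width: 55.2
finger_force: 0.0
```

```bash
python3 -c "
from h import *
o,im,d=snap('w_n1'); C=cam('wrist',o); W=cloud(o,d)[:290].reshape(-1,3)
m=(W[:,2]>17)&(W[:,2]<23)&(np.hypot(W[:,0]-450,W[:,1]-426)<32); q=W[m][:,:2].astype(np.float32); print(m.sum(),cv2.minAreaRect(q),cv2.minEnclosingCircle(q))
m=(W[:,2]>26)&(W[:,2]<36)&(np.hypot(W[:,0]-434.5,W[:,1]-316.5)<50); q=W[m][:,:2].astype(np.float32); print('tube',m.sum(),cv2.minAreaRect(q))
plan((450.2,425.9,60,25.5,0),(450.2,425.9,9.5,25.5,0))"
```

```text
[394.7 399.5 171.1] [3.141 0.    0.445] 48.4
1168 ((450.65496826171875, 426.8595275878906), (42.448829650878906, 37.50990295410156), 26.367271423339844) ((450.94952392578125, 426.6385498046875), 21.402666091918945)
tube 2920 ((434.2421569824219, 317.4829406738281), (75.57548522949219, 31.418149948120117), 16.719066619873047)
now [394.7 399.5 171. ] [180.    0.   25.5] j [ 0.66  0.46  1.51 -0.    1.18  1.78] t 48.5 w 55.4
-> (450.2, 425.9, 60, 25.5, 0) shift [0.308 0.001 0.555] turn [ 0.  0. -0.]
-> (450.2, 425.9, 9.5, 25.5, 0) shift [-0.    -0.     0.252] turn [0. 0. 0.]
```

>>> send_rows([
  {"x":0.1,"y":0,"z":0.1,"ax":0,"ay":0,"az":-0.012,"jaw":0.2},
  {"x":0.2,"y":0,"z":0.2,"ax":0,"ay":0,"az":-0.012,"jaw":0.2},
  {"x":0.312,"y":-0.003,"z":0.33,"ax":0,"ay":0,"az":-0.012,"jaw":0.2},
  {"x":0.312,"y":-0.003,"z":0.46,"ax":0,"ay":0,"az":-0.012,"jaw":0.2},
  {"x":0.312,"y":-0.003,"z":0.58,"ax":0,"ay":0,"az":-0.012,"jaw":0.2},
  {"x":0.312,"y":-0.003,"z":0.67,"ax":0,"ay":0,"az":-0.012,"jaw":0.2},
  {"x":0.312,"y":-0.003,"z":0.74,"ax":0,"ay":0,"az":-0.012,"jaw":0.2},
  {"x":0.312,"y":-0.003,"z":0.78,"ax":0,"ay":0,"az":-0.012,"jaw":0.2},
  {"x":0.312,"y":-0.003,"z":0.807,"ax":0,"ay":0,"az":-0.012,"jaw":0.2},
  {"x":0.312,"y":-0.003,"z":0.807,"ax":0,"ay":0,"az":-0.012,"jaw":0.2},
])

```text
time: 49.7
tool_pos: [450.7, 427.1, 9.6]
tcp_rot: [3.141, 0.0, 0.458]
contact_force: [-0.6, 0.4, -0.5]
grip_width: 55.4
finger_force: 0.0
```

>>> send_rows([
  {"x":0,"y":0,"z":0,"ax":0,"ay":0,"az":0,"jaw":-1},
  {"x":0,"y":0,"z":0,"ax":0,"ay":0,"az":0,"jaw":-1},
  {"x":0,"y":0,"z":0,"ax":0,"ay":0,"az":0,"jaw":-1},
  {"x":0,"y":0,"z":0,"ax":0,"ay":0,"az":0,"jaw":-1},
  {"x":0,"y":0,"z":0,"ax":0,"ay":0,"az":0,"jaw":-1},
  {"x":0,"y":0,"z":-0.08,"ax":0,"ay":0,"az":0,"jaw":-1},
  {"x":-0.06,"y":0,"z":-0.25,"ax":0,"ay":0,"az":0,"jaw":-1},
  {"x":-0.12,"y":0,"z":-0.45,"ax":0,"ay":0,"az":0,"jaw":-1},
  {"x":-0.2,"y":0,"z":-0.65,"ax":0,"ay":0,"az":0,"jaw":-1},
  {"x":-0.25,"y":0,"z":-0.75,"ax":0,"ay":0,"az":0,"jaw":-1},
])

```text
time: 50.95
tool_pos: [405.8, 405.3, 162.3]
tcp_rot: [-3.141, -0.003, 0.458]
contact_force: [-0.0, 0.0, -1.8]
grip_width: 37.3
finger_force: 30.0
```

```bash
python3 -c "
from h import *
plan((385,230,165,18,0),(395,45,165,10,0),(400,-100,165,3,0),(441.7,-109.9,70,3,0),(441.7,-109.9,18,3,0))"
```

```text
now [405.8 405.3 162.3] [-180.    -0.2   26.2] j [ 0.65  0.48  1.49 -0.    1.17  1.76] t 51.0 w 37.3
-> (385, 230, 165, 18, 0) shift [-0.481  0.74  -0.015] turn [-0.001 -0.003  0.137]
-> (395, 45, 165, 10, 0) shift [-0.238  0.895  0.   ] turn [-0.    -0.     0.133]
-> (400, -100, 165, 3, 0) shift [-0.101  0.718  0.   ] turn [ 0.    -0.     0.117]
-> (441.7, -109.9, 70, 3, 0) shift [0.206 0.06  0.475] turn [0. 0. 0.]
-> (441.7, -109.9, 18, 3, 0) shift [ 0.   -0.    0.26] turn [0. 0. 0.]
```

>>> send_rows([
  {"x":-0.08,"y":0.12,"z":-0.015,"ax":0,"ay":0,"az":0.02,"jaw":-1},
  {"x":-0.16,"y":0.25,"z":-0.015,"ax":0,"ay":0,"az":0.04,"jaw":-1},
  {"x":-0.24,"y":0.37,"z":-0.015,"ax":0,"ay":0,"az":0.07,"jaw":-1},
  {"x":-0.32,"y":0.5,"z":-0.015,"ax":0,"ay":0,"az":0.09,"jaw":-1},
  {"x":-0.4,"y":0.62,"z":-0.015,"ax":0,"ay":0,"az":0.11,"jaw":-1},
  {"x":-0.481,"y":0.74,"z":-0.015,"ax":0,"ay":0,"az":0.137,"jaw":-1},
  {"x":-0.481,"y":0.74,"z":-0.015,"ax":0,"ay":0,"az":0.137,"jaw":-1},
  {"x":-0.481,"y":0.74,"z":-0.015,"ax":0,"ay":0,"az":0.137,"jaw":-1},
  {"x":-0.481,"y":0.74,"z":-0.015,"ax":0,"ay":0,"az":0.137,"jaw":-1},
  {"x":-0.481,"y":0.74,"z":-0.015,"ax":0,"ay":0,"az":0.137,"jaw":-1},
])

```text
time: 52.2
tool_pos: [384.9, 230.3, 162.5]
tcp_rot: [3.141, 0.001, 0.315]
contact_force: [0.3, 0.3, -1.6]
grip_width: 37.6
finger_force: 30.0
```

>>> send_rows([
  {"x":-0.04,"y":0.14,"z":0,"ax":0,"ay":0,"az":0.02,"jaw":-1},
  {"x":-0.08,"y":0.29,"z":0,"ax":0,"ay":0,"az":0.04,"jaw":-1},
  {"x":-0.12,"y":0.44,"z":0,"ax":0,"ay":0,"az":0.07,"jaw":-1},
  {"x":-0.16,"y":0.59,"z":0,"ax":0,"ay":0,"az":0.09,"jaw":-1},
  {"x":-0.2,"y":0.74,"z":0,"ax":0,"ay":0,"az":0.11,"jaw":-1},
  {"x":-0.238,"y":0.895,"z":0,"ax":0,"ay":0,"az":0.133,"jaw":-1},
  {"x":-0.238,"y":0.895,"z":0,"ax":0,"ay":0,"az":0.133,"jaw":-1},
  {"x":-0.238,"y":0.895,"z":0,"ax":0,"ay":0,"az":0.133,"jaw":-1},
  {"x":-0.238,"y":0.895,"z":0,"ax":0,"ay":0,"az":0.133,"jaw":-1},
  {"x":-0.238,"y":0.895,"z":0,"ax":0,"ay":0,"az":0.133,"jaw":-1},
])

```text
time: 53.45
tool_pos: [395.0, 45.5, 162.7]
tcp_rot: [3.141, 0.0, 0.177]
contact_force: [0.2, 0.5, -1.2]
grip_width: 37.4
finger_force: 30.0
```

>>> send_rows([
  {"x":-0.02,"y":0.12,"z":0,"ax":0,"ay":0,"az":0.02,"jaw":-1},
  {"x":-0.04,"y":0.24,"z":0,"ax":0,"ay":0,"az":0.04,"jaw":-1},
  {"x":-0.06,"y":0.36,"z":0,"ax":0,"ay":0,"az":0.06,"jaw":-1},
  {"x":-0.08,"y":0.49,"z":0,"ax":0,"ay":0,"az":0.08,"jaw":-1},
  {"x":-0.1,"y":0.61,"z":0,"ax":0,"ay":0,"az":0.1,"jaw":-1},
  {"x":-0.101,"y":0.718,"z":0,"ax":0,"ay":0,"az":0.117,"jaw":-1},
  {"x":-0.101,"y":0.718,"z":0,"ax":0,"ay":0,"az":0.117,"jaw":-1},
  {"x":-0.101,"y":0.718,"z":0,"ax":0,"ay":0,"az":0.117,"jaw":-1},
  {"x":-0.101,"y":0.718,"z":0,"ax":0,"ay":0,"az":0.117,"jaw":-1},
  {"x":-0.101,"y":0.718,"z":0,"ax":0,"ay":0,"az":0.117,"jaw":-1},
])

```text
time: 54.7
tool_pos: [400.1, -99.5, 162.7]
tcp_rot: [3.141, 0.0, 0.054]
contact_force: [-0.2, 0.7, -0.8]
grip_width: 37.6
finger_force: 30.0
```

```bash
python3 -c "
from h import *
plan((441.7,-109.9,70,3,0),(441.7,-109.9,17.5,3,0))
o,im,d=snap('w_n2'); W=cloud(o,d)[:300].reshape(-1,3)
u=np.array([np.cos(.054),np.sin(.054)]); v=np.array([-u[1],u[0]]); q=W[:,:2]-[441.7,-109.9]; r=np.hypot(*q.T)
m=(W[:,2]>11.5)&(W[:,2]<16)&(r>20)&(r<35); q=q[m]
from scipy.optimize import least_squares
f=least_squares(lambda a:np.hypot(*(q-a[:2]).T)-a[2],[0,0,28],loss='soft_l1'); print(m.sum(),f.x.round(2)+[441.7,-109.9,0])
m=(W[:,2]>170)&(W[:,2]<182); print(W[m].mean(0), m.sum())"
```

```text
now [400.1 -99.5 162.7] [180.    0.    3.1] j [-0.43  0.21  1.91 -0.    1.02  1.09] t 54.7 w 37.6
-> (441.7, -109.9, 70, 3, 0) shift [0.205 0.063 0.464] turn [0.    0.    0.001]
-> (441.7, -109.9, 17.5, 3, 0) shift [ 0.    -0.     0.262] turn [0. 0. 0.]
[400.1 -99.5 162.7] [3.141 0.    0.054] 54.7
538 [ 442.03 -109.44   27.81]
[412.5434436  -98.87419352 173.38744196] 2169
```

>>> send_rows([
  {"x":0.1,"y":0.03,"z":0.05,"ax":0,"ay":0,"az":0,"jaw":-1},
  {"x":0.206,"y":0.061,"z":0.15,"ax":0,"ay":0,"az":0,"jaw":-1},
  {"x":0.206,"y":0.061,"z":0.28,"ax":0,"ay":0,"az":0,"jaw":-1},
  {"x":0.206,"y":0.061,"z":0.4,"ax":0,"ay":0,"az":0,"jaw":-1},
  {"x":0.206,"y":0.061,"z":0.5,"ax":0,"ay":0,"az":0,"jaw":-1},
  {"x":0.206,"y":0.061,"z":0.58,"ax":0,"ay":0,"az":0,"jaw":-1},
  {"x":0.206,"y":0.061,"z":0.65,"ax":0,"ay":0,"az":0,"jaw":-1},
  {"x":0.206,"y":0.061,"z":0.7,"ax":0,"ay":0,"az":0,"jaw":-1},
  {"x":0.206,"y":0.061,"z":0.724,"ax":0,"ay":0,"az":0,"jaw":-1},
  {"x":0.206,"y":0.061,"z":0.724,"ax":0,"ay":0,"az":0,"jaw":-1},
])

```text
time: 56.0
tool_pos: [441.9, -110.1, 17.9]
tcp_rot: [3.141, 0.0, 0.053]
contact_force: [0.5, 0.4, -1.3]
grip_width: 37.4
finger_force: 30.0
```

>>> send_rows([
  {"x":0,"y":0,"z":0,"ax":0,"ay":0,"az":0,"jaw":0.1},
  {"x":0,"y":0,"z":0,"ax":0,"ay":0,"az":0,"jaw":0.1},
  {"x":0,"y":0,"z":0,"ax":0,"ay":0,"az":0,"jaw":0.1},
  {"x":0,"y":0,"z":0,"ax":0,"ay":0,"az":0,"jaw":0.1},
  {"x":0,"y":0,"z":-0.1,"ax":0,"ay":0,"az":0,"jaw":0.1},
  {"x":0,"y":0,"z":-0.25,"ax":0,"ay":0,"az":0,"jaw":0.1},
  {"x":-0.05,"y":0,"z":-0.45,"ax":0,"ay":0,"az":0,"jaw":0.1},
  {"x":-0.1,"y":0,"z":-0.65,"ax":0,"ay":0,"az":0,"jaw":0.1},
  {"x":-0.2,"y":0,"z":-0.74,"ax":0,"ay":0,"az":0,"jaw":0.1},
  {"x":-0.2,"y":0,"z":-0.74,"ax":0,"ay":0,"az":0,"jaw":0.1},
])

```text
time: 57.25
tool_pos: [402.0, -112.4, 167.1]
tcp_rot: [3.14, -0.002, 0.052]
contact_force: [-0.1, -0.4, -0.3]
grip_width: 50.4
finger_force: 0.0
```

```bash
python3 -c "
from h import *
o,im,d=snap('w_n3'); W=cloud(o,d)[:300].reshape(-1,3)
q=W[:,:2]-[442,-109.6]; m=(np.hypot(*q.T)<32)&(W[:,2]>20)&(W[:,2]<35); p=W[m]; print(m.sum(),cv2.minAreaRect(p[:,:2].astype(np.float32)),np.percentile(p[:,2],[50,95]))
plan((390,90,165,8,0),(385,260,165,16.7,0))"
```

```text
[ 402.  -112.4  167.1] [ 3.14e+00 -2.00e-03  5.20e-02] 57.25
1253 ((442.17169189453125, -110.14326477050781), (38.40901565551758, 42.94306945800781), 33.820560455322266) [26.42465903 27.72276919]
now [ 402.2 -112.3  166.2] [ 1.799e+02 -1.000e-01  3.000e+00] j [-0.46  0.21  1.89 -0.    1.03  1.06] t 57.3 w 50.5
-> (390, 90, 165, 8, 0) shift [-0.008 -1.013  0.005] turn [ 0.001 -0.001 -0.084]
-> (385, 260, 165, 16.7, 0) shift [ 0.094 -0.845 -0.   ] turn [ 0.     0.    -0.145]
```

```bash
cat > chk.py <<'E'
from h import *
P=[]
for n in ("w_obj1","w_l2","w_n1","w_l4","w_l1"):
    o,im,d=load(n); P.append(cloud(o,d)[:230].reshape(-1,3))
P=np.vstack(P); P=P[np.isfinite(P[:,0])]
def box(x,y,z,yw,ti,g=0):
    R=Ro.from_euler("xyz",[180,-ti,yw],degrees=True); q=R.inv().apply(P-[x,y,z])
    m=(abs(q[:,0])<37.5+g)&(abs(q[:,1])<95+g)&(q[:,2]<-66+g)&(q[:,2]>-220); return m.sum()
for ti in (0,6,10,14): print(ti,[[box(420.9,313.2,z,16.7,ti,g) for g in (0,5,10)] for z in (9.5,40)])
E
python3 chk.py
```

```text
0 [[np.int64(208), np.int64(1314), np.int64(3835)], [np.int64(200), np.int64(1137), np.int64(3294)]]
6 [[np.int64(0), np.int64(0), np.int64(104)], [np.int64(0), np.int64(13), np.int64(220)]]
10 [[np.int64(0), np.int64(0), np.int64(0)], [np.int64(0), np.int64(0), np.int64(13)]]
14 [[np.int64(0), np.int64(0), np.int64(0)], [np.int64(0), np.int64(0), np.int64(0)]]
```

>>> send_rows([
  {"x":0,"y":-0.15,"z":0,"ax":0,"ay":0,"az":-0.014,"jaw":0.1},
  {"x":0,"y":-0.31,"z":0,"ax":0,"ay":0,"az":-0.028,"jaw":0.1},
  {"x":0,"y":-0.48,"z":0,"ax":0,"ay":0,"az":-0.042,"jaw":0.1},
  {"x":0,"y":-0.65,"z":0,"ax":0,"ay":0,"az":-0.056,"jaw":0.1},
  {"x":0,"y":-0.83,"z":0,"ax":0,"ay":0,"az":-0.07,"jaw":0.1},
  {"x":-0.008,"y":-1,"z":0,"ax":0,"ay":0,"az":-0.084,"jaw":0.1},
  {"x":-0.008,"y":-1,"z":0,"ax":0,"ay":0,"az":-0.084,"jaw":0.1},
  {"x":-0.008,"y":-1,"z":0,"ax":0,"ay":0,"az":-0.084,"jaw":0.1},
  {"x":-0.008,"y":-1,"z":0,"ax":0,"ay":0,"az":-0.084,"jaw":0.1},
  {"x":-0.008,"y":-1,"z":0,"ax":0,"ay":0,"az":-0.084,"jaw":0.1},
])

```text
time: 58.55
tool_pos: [390.1, 86.8, 165.7]
tcp_rot: [3.141, 0.0, 0.139]
contact_force: [0.6, -0.4, -0.0]
grip_width: 50.1
finger_force: 0.0
```

>>> send_rows([
  {"x":0.015,"y":-0.14,"z":0,"ax":0,"ay":0,"az":-0.024,"jaw":0.1},
  {"x":0.03,"y":-0.28,"z":0,"ax":0,"ay":0,"az":-0.048,"jaw":0.1},
  {"x":0.045,"y":-0.42,"z":0,"ax":0,"ay":0,"az":-0.072,"jaw":0.1},
  {"x":0.06,"y":-0.56,"z":0,"ax":0,"ay":0,"az":-0.096,"jaw":0.1},
  {"x":0.075,"y":-0.7,"z":0,"ax":0,"ay":0,"az":-0.12,"jaw":0.1},
  {"x":0.094,"y":-0.85,"z":0,"ax":0,"ay":0,"az":-0.145,"jaw":0.1},
  {"x":0.094,"y":-0.85,"z":0,"ax":0,"ay":0,"az":-0.145,"jaw":0.1},
  {"x":0.094,"y":-0.85,"z":0,"ax":0,"ay":0,"az":-0.145,"jaw":0.1},
  {"x":0.094,"y":-0.85,"z":0,"ax":0,"ay":0,"az":-0.145,"jaw":0.1},
  {"x":0.094,"y":-0.85,"z":0,"ax":0,"ay":0,"az":-0.145,"jaw":0.1},
])

```text
time: 59.8
tool_pos: [384.9, 257.8, 165.9]
tcp_rot: [3.141, 0.0, 0.291]
contact_force: [-0.7, -0.2, 0.8]
grip_width: 50.2
finger_force: 0.0
```

```bash
python3 -c "
from h import *
o,im,d=snap('w_t1'); W=cloud(o,d)[:300].reshape(-1,3)
m=(W[:,2]>26)&(W[:,2]<36)&(np.hypot(W[:,0]-434.5,W[:,1]-316.5)<50); q=W[m][:,:2].astype(np.float32); print('tube',m.sum(),cv2.minAreaRect(q))
plan((420.9,313.2,100,16.7,10),(420.9,313.2,9.5,16.7,10),(380,302,60,16.7,10))"
```

```text
[384.9 257.8 165.9] [3.141 0.    0.291] 59.8
tube 3647 ((434.46331787109375, 316.96221923828125), (74.3321762084961, 32.3787727355957), 16.80094337463379)
now [384.9 257.9 165.9] [180.    0.   16.7] j [ 0.42  0.29  1.78 -0.    1.07  1.7 ] t 59.9 w 50.7
-> (420.9, 313.2, 100, 16.7, 10) shift [ 0.252 -0.213  0.329] turn [ 0.     0.167 -0.   ]
-> (420.9, 313.2, 9.5, 16.7, 10) shift [-0.079 -0.     0.446] turn [0. 0. 0.]
-> (380, 302, 60, 16.7, 10) shift [-0.165 -0.005 -0.285] turn [0. 0. 0.]
```

>>> send_rows([
  {"x":0.08,"y":-0.07,"z":0.05,"ax":0,"ay":0.05,"az":0,"jaw":0.1},
  {"x":0.16,"y":-0.14,"z":0.1,"ax":0,"ay":0.1,"az":0,"jaw":0.1},
  {"x":0.252,"y":-0.213,"z":0.2,"ax":0,"ay":0.167,"az":0,"jaw":0.1},
  {"x":0.252,"y":-0.213,"z":0.329,"ax":0,"ay":0.167,"az":0,"jaw":0.1},
  {"x":0.252,"y":-0.213,"z":0.45,"ax":0,"ay":0.167,"az":0,"jaw":0.1},
  {"x":0.252,"y":-0.213,"z":0.56,"ax":0,"ay":0.167,"az":0,"jaw":0.1},
  {"x":0.252,"y":-0.213,"z":0.65,"ax":0,"ay":0.167,"az":0,"jaw":0.1},
  {"x":0.252,"y":-0.213,"z":0.73,"ax":0,"ay":0.167,"az":0,"jaw":0.1},
  {"x":0.252,"y":-0.213,"z":0.782,"ax":0,"ay":0.167,"az":0,"jaw":0.1},
  {"x":0.252,"y":-0.213,"z":0.782,"ax":0,"ay":0.167,"az":0,"jaw":0.1},
])

```text
time: 61.1
tool_pos: [420.4, 313.3, 8.9]
tcp_rot: [3.141, -0.173, 0.292]
contact_force: [-0.1, 0.1, 0.7]
grip_width: 50.5
finger_force: 0.0
```

>>> send_rows([
  {"x":0,"y":0,"z":0,"ax":0,"ay":0,"az":0,"jaw":-1},
  {"x":0,"y":0,"z":0,"ax":0,"ay":0,"az":0,"jaw":-1},
  {"x":0,"y":0,"z":0,"ax":0,"ay":0,"az":0,"jaw":-1},
  {"x":0,"y":0,"z":0,"ax":0,"ay":0,"az":0,"jaw":-1},
  {"x":0,"y":0,"z":0,"ax":0,"ay":0,"az":0,"jaw":-1},
  {"x":0,"y":0,"z":-0.05,"ax":0,"ay":0,"az":0,"jaw":-1},
  {"x":-0.06,"y":0,"z":-0.11,"ax":0,"ay":0,"az":0,"jaw":-1},
  {"x":-0.11,"y":0,"z":-0.2,"ax":0,"ay":0,"az":0,"jaw":-1},
  {"x":-0.165,"y":0,"z":-0.285,"ax":0,"ay":0,"az":0,"jaw":-1},
  {"x":-0.165,"y":0,"z":-0.285,"ax":0,"ay":0,"az":0,"jaw":-1},
])

```text
time: 62.35
tool_pos: [379.0, 301.3, 60.8]
tcp_rot: [-3.142, -0.175, 0.293]
contact_force: [1.2, -0.6, -2.1]
grip_width: 31.5
finger_force: 30.0
```

```bash
python3 -c "
from h import *
print(bot.get_obs()['finger_force'])
plan((385,150,150,10,10),(390,0,165,5,10),(410,-150,150,3.1,10),(430.7,-172.4,60,3.1,10),(430.7,-172.4,17.5,3.1,10))"
```

```text
29.983623325824738
now [379.  301.3  60.8] [-180.   -10.1   16.8] j [ 0.54  0.42  1.99 -0.08  0.57  1.88] t 62.4 w 31.5
-> (385, 150, 150, 10, 10) shift [-0.109  0.733 -0.472] turn [-0.02  -0.001  0.112]
-> (390, 0, 165, 5, 10) shift [-0.091  0.743 -0.092] turn [-0.014  0.     0.082]
-> (410, -150, 150, 3.1, 10) shift [0.021 0.756 0.08 ] turn [-0.005 -0.     0.031]
-> (430.7, -172.4, 60, 3.1, 10) shift [0.018 0.117 0.46 ] turn [0. 0. 0.]
-> (430.7, -172.4, 17.5, 3.1, 10) shift [-0.037 -0.     0.209] turn [0. 0. 0.]
```

>>> send_rows([
  {"x":-0.02,"y":0.1,"z":-0.1,"ax":-0.003,"ay":0,"az":0.02,"jaw":-1},
  {"x":-0.04,"y":0.22,"z":-0.2,"ax":-0.006,"ay":0,"az":0.035,"jaw":-1},
  {"x":-0.055,"y":0.35,"z":-0.3,"ax":-0.01,"ay":0,"az":0.055,"jaw":-1},
  {"x":-0.07,"y":0.48,"z":-0.38,"ax":-0.013,"ay":0,"az":0.075,"jaw":-1},
  {"x":-0.09,"y":0.61,"z":-0.43,"ax":-0.017,"ay":0,"az":0.095,"jaw":-1},
  {"x":-0.109,"y":0.733,"z":-0.472,"ax":-0.02,"ay":0,"az":0.112,"jaw":-1},
  {"x":-0.109,"y":0.733,"z":-0.472,"ax":-0.02,"ay":0,"az":0.112,"jaw":-1},
  {"x":-0.109,"y":0.733,"z":-0.472,"ax":-0.02,"ay":0,"az":0.112,"jaw":-1},
  {"x":-0.109,"y":0.733,"z":-0.472,"ax":-0.02,"ay":0,"az":0.112,"jaw":-1},
  {"x":-0.109,"y":0.733,"z":-0.472,"ax":-0.02,"ay":0,"az":0.112,"jaw":-1},
])

```text
time: 63.6
tool_pos: [385.8, 150.7, 148.7]
tcp_rot: [3.141, -0.174, 0.174]
contact_force: [0.5, -0.0, -3.2]
grip_width: 31.5
finger_force: 30.0
```

>>> send_rows([
  {"x":-0.015,"y":0.12,"z":-0.015,"ax":-0.002,"ay":0,"az":0.013,"jaw":-1},
  {"x":-0.03,"y":0.24,"z":-0.03,"ax":-0.004,"ay":0,"az":0.026,"jaw":-1},
  {"x":-0.045,"y":0.36,"z":-0.045,"ax":-0.007,"ay":0,"az":0.04,"jaw":-1},
  {"x":-0.06,"y":0.49,"z":-0.06,"ax":-0.009,"ay":0,"az":0.054,"jaw":-1},
  {"x":-0.075,"y":0.62,"z":-0.076,"ax":-0.012,"ay":0,"az":0.068,"jaw":-1},
  {"x":-0.091,"y":0.743,"z":-0.092,"ax":-0.014,"ay":0,"az":0.082,"jaw":-1},
  {"x":-0.091,"y":0.743,"z":-0.092,"ax":-0.014,"ay":0,"az":0.082,"jaw":-1},
  {"x":-0.091,"y":0.743,"z":-0.092,"ax":-0.014,"ay":0,"az":0.082,"jaw":-1},
  {"x":-0.091,"y":0.743,"z":-0.092,"ax":-0.014,"ay":0,"az":0.082,"jaw":-1},
  {"x":-0.091,"y":0.743,"z":-0.092,"ax":-0.014,"ay":0,"az":0.082,"jaw":-1},
])

```text
time: 64.85
tool_pos: [390.8, 0.8, 163.9]
tcp_rot: [-3.141, -0.174, 0.087]
contact_force: [-0.8, -0.7, -3.0]
grip_width: 31.6
finger_force: 30.0
```

>>> send_rows([
  {"x":0.003,"y":0.12,"z":0.013,"ax":-0.001,"ay":0,"az":0.005,"jaw":-1},
  {"x":0.006,"y":0.24,"z":0.026,"ax":-0.002,"ay":0,"az":0.01,"jaw":-1},
  {"x":0.01,"y":0.37,"z":0.04,"ax":-0.003,"ay":0,"az":0.015,"jaw":-1},
  {"x":0.014,"y":0.5,"z":0.053,"ax":-0.004,"ay":0,"az":0.02,"jaw":-1},
  {"x":0.018,"y":0.63,"z":0.067,"ax":-0.005,"ay":0,"az":0.026,"jaw":-1},
  {"x":0.021,"y":0.756,"z":0.08,"ax":-0.005,"ay":0,"az":0.031,"jaw":-1},
  {"x":0.021,"y":0.756,"z":0.08,"ax":-0.005,"ay":0,"az":0.031,"jaw":-1},
  {"x":0.021,"y":0.756,"z":0.08,"ax":-0.005,"ay":0,"az":0.031,"jaw":-1},
  {"x":0.021,"y":0.756,"z":0.08,"ax":-0.005,"ay":0,"az":0.031,"jaw":-1},
  {"x":0.021,"y":0.756,"z":0.08,"ax":-0.005,"ay":0,"az":0.031,"jaw":-1},
])

```text
time: 66.1
tool_pos: [410.7, -149.3, 149.1]
tcp_rot: [-3.141, -0.175, 0.054]
contact_force: [-0.6, 0.2, -2.6]
grip_width: 31.9
finger_force: 30.0
```

```bash
python3 -c "
from h import *
plan((430.7,-172.4,50,3.1,10))
o,im,d=snap('w_t2'); p=o['tool_pos']; W=cloud(o,d)[:400].reshape(-1,3); scan(W,p[:2],3.1,p[2]+10,p[2]+40,r=72,w=22)"
```

```text
now [ 410.7 -149.3  149.1] [-180.   -10.     3.1] j [-0.6   0.19  2.    0.15  0.82  0.82] t 66.1 w 31.9
-> (430.7, -172.4, 50, 3.1, 10) shift [0.006 0.121 0.504] turn [-0. -0.  0.]
[ 410.7 -149.3  149.1] [-3.141 -0.175  0.054] 66.1
-30 9 -11.5 5.6 170.3 | -24 302 -15.2 15.1 173.0 | -18 20 -16.1 16.0 189.1 | -12 112 -16.0 15.9 171.9 | -6 1002 -16.1 16.0 187.4 | 0 1561 -22.0 21.9 189.1 | 6 1481 -21.9 22.0 182.9 | 12 970 -15.8 15.9 173.2 | 18 983 -15.7 15.7 173.2 | 24 991 -16.3 15.6 173.5 | 30 1015 -16.1 15.5 173.0 | 36 1019 -16.0 15.4 173.3 | 42 1076 -15.8 15.3 172.8 | 48 581 -15.7 15.3 173.0 |
```

View pics/w_t2.png

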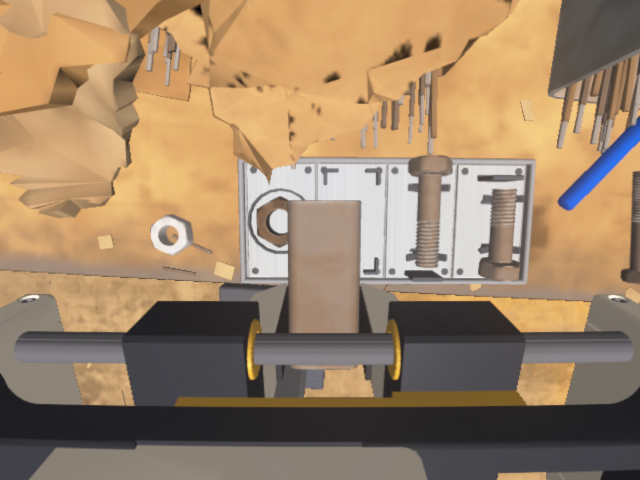

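The tube is held level, the nut sits in the ring at (278,222), and both bolts lie in their saddles at (430,210) and (503,235). Next I lower the tube into its bed.

>>> send_rows([
  {"x":0.046,"y":0.06,"z":0.008,"ax":0,"ay":0,"az":0,"jaw":-1},
  {"x":0.092,"y":0.121,"z":0.016,"ax":0,"ay":0,"az":0,"jaw":-1},
  {"x":0.071,"y":0.121,"z":0.134,"ax":0,"ay":0,"az":0,"jaw":-1},
  {"x":0.05,"y":0.121,"z":0.252,"ax":0,"ay":0,"az":0,"jaw":-1},
  {"x":0.029,"y":0.121,"z":0.37,"ax":0,"ay":0,"az":0,"jaw":-1},
  {"x":0.013,"y":0.121,"z":0.464,"ax":0,"ay":0,"az":0,"jaw":-1},
  {"x":0,"y":0.121,"z":0.54,"ax":0,"ay":0,"az":0,"jaw":-1},
  {"x":-0.007,"y":0.121,"z":0.58,"ax":0,"ay":0,"az":0,"jaw":-1},
  {"x":-0.007,"y":0.121,"z":0.58,"ax":0,"ay":0,"az":0,"jaw":-1},
  {"x":-0.007,"y":0.121,"z":0.58,"ax":0,"ay":0,"az":0,"jaw":-1},
])

```text
time: 67.4
tool_pos: [431.3, -173.4, 34.9]
tcp_rot: [3.141, -0.175, 0.053]
contact_force: [0.3, -1.1, -2.7]
grip_width: 32.1
finger_force: 30.0
```

```bash
python3 -c "
from h import *
plan((430.7,-172.4,16.3,3.1,10))
o,im,d=snap('w_t3'); W=cloud(o,d)[:320].reshape(-1,3); scan(W,(444.7,-171.6),3.1,45,62,r=54,w=20)
scan(W,(444.7,-171.6),3.1,13.5,20,r=54,w=28)"
```

```text
now [ 431.3 -173.4   34.9] [180.  -10.1   3. ] j [-0.62  0.44  2.05  0.22  0.52  0.71] t 67.4 w 32.1
-> (430.7, -172.4, 16.3, 3.1, 10) shift [-0.019 -0.005  0.091] turn [ 0.    -0.001 -0.001]
[ 431.3 -173.4   34.9] [ 3.141 -0.175  0.053] 67.4
-18 366 -17.2 15.0 61.4 | -12 1193 -20.0 20.0 62.0 | -6 1096 -20.0 20.0 58.6 | 0 970 -16.9 14.8 59.0 | 6 986 -16.8 14.6 59.0 | 12 1015 -17.2 14.6 58.6 | 18 1013 -17.3 14.4 58.9 | 24 1019 -17.1 14.3 58.8 | 30 1017 -17.0 14.1 58.7 | 36 362 -16.8 14.2 58.6 | 
30 85 -24.6 24.4 18.4 | 36 135 -24.5 24.3 17.9 | 42 319 -24.3 24.1 19.0 | 48 10 -21.4 26.4 14.1 |
```

>>> send_rows([
  {"x":-0.005,"y":-0.006,"z":0.02,"ax":0,"ay":0,"az":0,"jaw":-1},
  {"x":-0.01,"y":-0.006,"z":0.045,"ax":0,"ay":0,"az":0,"jaw":-1},
  {"x":-0.015,"y":-0.006,"z":0.07,"ax":0,"ay":0,"az":0,"jaw":-1},
  {"x":-0.019,"y":-0.006,"z":0.092,"ax":0,"ay":0,"az":0,"jaw":-1},
  {"x":-0.019,"y":-0.006,"z":0.092,"ax":0,"ay":0,"az":0,"jaw":-1},
  {"x":-0.019,"y":-0.006,"z":0.092,"ax":0,"ay":0,"az":0,"jaw":-1},
  {"x":-0.019,"y":-0.006,"z":0.092,"ax":0,"ay":0,"az":0,"jaw":-0.24},
  {"x":-0.019,"y":-0.006,"z":0.092,"ax":0,"ay":0,"az":0,"jaw":-0.24},
  {"x":-0.019,"y":-0.006,"z":0.092,"ax":0,"ay":0,"az":0,"jaw":-0.24},
  {"x":-0.019,"y":-0.006,"z":0.092,"ax":0,"ay":0,"az":0,"jaw":-0.24},
])

```text
time: 68.7
tool_pos: [430.2, -171.8, 15.6]
tcp_rot: [-3.141, -0.175, 0.053]
contact_force: [0.2, -0.1, 0.1]
grip_width: 34.6
finger_force: 0.0
```

>>> send_rows([
  {"x":0.005,"y":0,"z":-0.03,"ax":0,"ay":0,"az":0,"jaw":-0.24},
  {"x":0.015,"y":0,"z":-0.09,"ax":0,"ay":0,"az":0,"jaw":-0.24},
  {"x":0.035,"y":0,"z":-0.2,"ax":0,"ay":0,"az":0,"jaw":-0.24},
  {"x":0.06,"y":0,"z":-0.35,"ax":0,"ay":0,"az":0,"jaw":-0.24},
  {"x":0.09,"y":0,"z":-0.5,"ax":0,"ay":0,"az":0,"jaw":-0.24},
  {"x":0.12,"y":0,"z":-0.68,"ax":0,"ay":0,"az":0,"jaw":-0.24},
  {"x":0.1,"y":0,"z":-0.85,"ax":0,"ay":-0.08,"az":0,"jaw":-0.24},
  {"x":0,"y":0,"z":-0.95,"ax":0,"ay":-0.167,"az":0,"jaw":-0.24},
  {"x":-0.1,"y":0,"z":-0.95,"ax":0,"ay":-0.167,"az":0,"jaw":-0.24},
  {"x":-0.1,"y":0,"z":-0.95,"ax":0,"ay":-0.167,"az":0,"jaw":-0.24},
])

```text
time: 69.95
tool_pos: [376.8, -174.5, 200.1]
tcp_rot: [3.141, -0.0, 0.052]
contact_force: [-0.3, -0.2, 0.9]
grip_width: 34.5
finger_force: 0.0
```

```bash
python3 -c "
from h import *
o,im,d=snap('w_end'); W=cloud(o,d)[:300].reshape(-1,3)
for n,c in dict(tube=(444.7,-171.6),long=(447.8,-233.6),short=(451,-295.1)).items(): print(n); scan(W,c,3.1,24,60,w=20)
q=W[:,:2]-[442,-109.6]; m=(np.hypot(*q.T)<28)&(W[:,2]>20)&(W[:,2]<35); p=W[m]; print('nut',cv2.minAreaRect(p[:,:2].astype(np.float32)),np.percentile(p[:,2],[5,50,95]))"
```

```text
[ 376.8 -174.5  200.1] [ 3.141 -0.     0.052] 69.95
tube
-42 74 -14.8 15.7 39.9 | -36 227 -14.8 15.6 40.8 | -30 240 -14.7 16.5 41.0 | -24 214 -14.6 16.5 40.4 | -18 246 -15.6 16.4 40.9 | -12 250 -15.5 16.2 40.7 | -6 252 -15.4 16.2 40.8 | 0 251 -15.3 16.1 40.8 | 6 250 -15.2 15.9 40.9 | 12 252 -15.1 15.8 40.9 | 18 272 -15.0 15.7 41.6 | 24 268 -14.9 15.7 41.4 | 30 256 -15.8 15.6 40.6 | 36 36 -14.8 15.5 40.7 | 54 10 -7.5 -5.0 49.2 | 
long
-48 169 -12.6 13.2 38.8 | -36 136 -17.2 17.3 41.7 | -30 222 -17.6 17.6 41.4 | -24 132 -8.6 9.4 41.1 | -18 140 -9.4 9.5 41.7 | -12 141 -9.4 9.1 41.1 | -6 143 -9.2 9.5 41.6 | 0 145 -9.0 8.9 41.2 | 6 144 -8.5 9.0 41.6 | 12 138 -8.5 8.8 41.9 | 18 140 -7.8 8.8 41.2 | 24 232 -17.1 17.0 41.9 | 30 203 -16.8 17.0 42.3 | 36 246 -17.2 16.2 46.7 | 42 310 -17.3 16.5 48.5 | 48 270 -16.8 16.9 48.7 | 54 8 -2.7 3.8 45.2 | 
short
-48 95 -14.4 16.7 47.3 | -42 246 -15.9 18.1 47.4 | -36 276 -16.6 18.4 47.7 | -30 153 -16.5 16.1 41.3 | -24 226 -16.4 17.3 41.7 | -18 142 -8.7 9.4 41.7 | -12 144 -8.4 9.5 41.5 | -6 147 -8.3 9.2 41.4 | 0 145 -9.2 9.9 42.4 | 6 151 -9.5 9.7 41.4 | 12 160 -8.3 9.2 41.5 | 18 276 -17.0 17.4 42.1 | 24 124 -9.1 8.9 41.2 | 30 15 -11.6 -3.4 37.6 | 36 165 -12.9 12.8 39.8 | 
nut ((441.88946533203125, -110.26351928710938), (42.487091064453125, 37.67228317260742), 62.92439270019531) [23.72717767 26.44055517 27.8411254 ]
```

View pics/w_end.png

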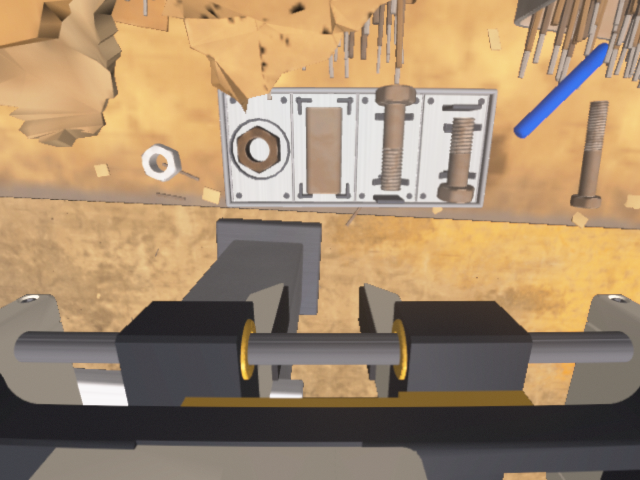

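The final view shows the nut in the ring at (260,149), the tube between its lugs at (324,150), and both bolts seated with heads outside at (396,94) and (458,193). The look-alikes haven't moved.

```bash
python3 -c "
from plant import bot
print(bot.close_job())"
```

```text
the job is handed in; nothing more can be done
None
```

The kit is made up and handed in at about 70 s: long bolt, short bolt, large nut and square-tube spacer are all in their nests, confirmed in the last camera view, with the thin bolt and small nut left untouched.

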